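# Load a drained spot plate onto the balance with a plate lifter

### The job

The clean white spot plate lying on the sloped draining stand has to be weighed. Pick up the plate lifter by its handle, slide its blade up the slope under the plate, lift the plate off and set it gently on the two rails of the carrier on the balance, centred and square; then draw the blade out and put the lifter back down on the worktop, lying flat on its blade. Do not touch the plate with the gripper or arm, do not tip it far over, and leave the flask, beaker and petri dish where they are.

Things in the scene. Friction and masses are not known exactly. Their poses are not given: they have to be found in the camera images.
- plate_center (a point): Centre (half-way up) of the loose white ceramic spot plate, a flat square slab 80 x 80 x 8 mm with nine round wells on top, about 110 g. x and y along its edges, z out of its welled top. It starts on the draining stand, tilted 30 degrees with the slope: +x up the slope, its lower edge resting against the stand's two end stops.
- stand: Fixed aluminium draining stand: a seat sloping up at 30 degrees along +x, low end to the robot, on a grey foot 150 x 110 mm. Origin on the worktop, axes level. Two rails run up the slope over a solid sloped deck 100 mm long, 108 wide, 4 thick. The plate lies on the rails, so the channel under it is 54 mm wide, 14 mm deep (to the deck) and open at both ends.
- stand_seat (a point): On the stand, the centre of the seat: under the middle of the plate's underside, in the plane of the rail tops, 125 mm above the worktop. Axes level, as the stand's. Each rail is 8 mm wide, 62 mm apart centre to centre. At each rail's low end, 40 to 45 mm down the slope from this point, an end stop stands 6 mm above the rail top; between the two stops the channel is open.
- lifter: Loose plate lifter, 110 g. Origin at the blade's underside below the handle; x to the blade's tip, z up along the handle. Steel blade 2 mm thick, 40 mm wide (30 in the last 11 mm), from x = -18 to +109 mm. An upturned heel 15 mm high has its front face at x = +19 mm: a plate stops against it. It starts flat on the worktop between stand and balance, tip away from the robot.
- lifter_grip (a point): Centre of the lifter's upright grey handle, 66 mm above the underside of the blade; the place to grip it, across its 14 mm thickness (the lifter's y). The handle measures 26 mm along x and spans 18 to 94 mm above the underside. Axes as the lifter's.
- balance: Fixed laboratory balance, 235 mm along x, 165 mm along y, its body 32 mm high; keys and display at -x, towards the robot. Origin at the centre of its underside; its pan's centre is at x = +35 mm, the pan top 42 mm up.
- carrier_top (a point): Centre of the plate carrier fixed on the balance's pan, at rail-top height, 68 mm above the worktop. Two rails along the balance's x, 80 mm long, 8 mm wide, 62 mm apart centre to centre (54 mm clear), over a flat foot 92 x 80 mm: the channel between is 54 mm wide, 22 mm deep, open at both ends. A plate on the rails has its centre 4 mm above this point. Axes as the balance's.
- flask: Bystander: conical flask, 64 mm wide, 105 mm high, standing beyond the lifter. Origin under its middle.
- beaker: Bystander: small beaker, 50 mm wide, 58 mm high, between the lifter and the flask. Origin under its middle.
- petri: Bystander: flat clear dish, 64 mm across, 13 mm high, at the left near edge of the worktop. Origin under its middle.

How it is judged:
By the outcome, as a careful person would: the job done as asked, in the order asked, and still so for the second after the job is handed in, with the robot touching nothing.
It also fails if it takes over 64 s, if anything falls off the work surface, if the arm or the gripper's body presses on something with over 40 N, if the wrist force passes 120 N, or if a joint passes its speed limit or range.

### The arm

A 6-joint arm with a two-finger parallel gripper is mounted at the origin on a cart in front of the work surface, level with it; the furniture and walls round the work are solid. World frame = base frame: x ahead of the robot, y to its left, z up, the work surface at z = 0. Lengths are in m, angles in rad, forces in N, time in s.
With the tool pointing down it reaches from about 0.375 to 0.975 m from the base axis. Payload 3.8 kg.
Tool frame: the origin (TCP) lies midway between the tips of the shut fingers; the grasp point (between the pads) lies 19 mm behind it; z points along the fingers, y is the direction in which the jaws open and shut (so a half turn about z gives the same grasp; the last joint's range is limited). The gripper opens to 85 mm and grips with 20 to 120 N. Pads are 22 mm wide; open, the fingers measure 114 mm over their backs; the gripper's body (76 mm by 85 mm) begins 54 mm behind the grasp point. The pads swing forward as they close: fully open they stand 13 mm farther back than shut.
Start: joints at [-1.319, 0.264, 1.604, -0, 1.274, -0.037], TCP at [0.192, -0.647, 0.231] pointing down, gripper open.
Joint ranges: [-2.63, 2.63], [-0.94, 2.18], [0.31, 2.57], [-1.31, 4.45], [0, 2.66], [-2.55, 2.55]. Speed limits (rad/s): [2.57, 2.57, 3.14, 3.14, 3.14, 3.14].

### API

Orientations are given as a rotation vector (axis times angle).
In Python, from workcell import bot gives the robot as it stands.
- The arm moves only by the tool arm_command, never from a script. Its argument "targets" is text: rows parted by semicolons, each of 7 numbers parted by spaces: the shift along the tool's x, y, z in mm, then the turn, a rotation vector about the tool's x, y, z in degrees, then the opening, from 0 (shut) to 1 (fully open). A call has 1 to 10 rows; each row is the pose to reach, as a shift and turn from the pose commanded when the call began, along the tool's axes at that moment; what a row does not reach only later rows make up. A row lasts 1/12 s, in which the tool goes at most 41.7 mm and 7.16 degrees, less where a joint would pass 70% of its speed; a pose out of reach is approached as far as the arm can. A call with a gripper value outside its range is refused whole. The fingers move at their own pace and stop on an object; "newtons" is the grip in N (left out, the last holds). Time passes only in rows, so rows that repeat a pose let the fingers close. It gives the time, the measured TCP pose, the force and the opening at its end, in the units of the state.
- bot.read_state(): the state, without advancing time (a new reading comes with each control period).
- bot.read_camera(name): name is "scene" or "side" or "wrist"; returns (picture, depth): 400x640x3 uint8, blue, green, red; 400x640 float32, m along the optical axis (not along the pixel's ray), 0 where there is no reading.
- bot.camera_params(name): a dict with "fov_y" (degrees; the focal length in pixels is half the picture's height over the tangent of half this angle, whatever the lens; pixels are square), "cx", "cy" (the principal point, pixels), "k1" (the pictures are not rectified: a ray, as slopes to the right and down, at radius r is drawn at 1 + k1 r^2 times it, then the intrinsics apply), "xyz" and "rotation" of the camera in the world; the wrist camera has in their place "T_tool_cam" (4x4, takes a point from camera to tool coordinates, whose origin is the TCP and whose axes are the flange's). Camera axes: x right, y up, looking along -z (the intrinsics and any distortion apply to the point x, -y, -z); pixel columns grow to the right and rows downward; lengths in m; the calibration is good to about 2 mm. A picture is of the moment at which its call begins: read the wrist's pose just before it. camera_params takes no time and is no camera call.
- bot.finish_job(): hands the job in, once; it reports no verdict.
The state is a dict: "time": time; "q": joint angles; "joint_vel": joint speeds; "joint_torque": joint torques, N m; "tool_pos": TCP position; "tcp_rot": TCP orientation; "wrist_force": force on the tool from outside, world axes, zero at the start; "torque": the same for the moment, N m; "width": opening from 0.0 (shut) to 1.0 (fully open).
Only numpy, scipy, OpenCV 4.12 (cv2) and the standard library are available. Lean on these libraries where they do the work, as an engineer would, in place of code of your own. Each camera call takes 0.05 s, during which the arm holds its last target.

## Working session

There is one attempt and no reset: what is moved stays moved. The work goes in short steps, Python scripts to look and compute and a tool call to move; the robot and the scene stay as the last step left them, time stands still between calls to the robot, and variables do not carry over. Pictures are saved under pics/ and viewed, and the job is handed in when it is done.

Besides the shell and the picture viewer there is one more tool, called after "Call:" by a JSON object that holds its "fn" and its "kwargs". arm_command: Moves the arm, as the interface text tells. Its arguments: {"type":"object","properties":{"targets":{"type":"string"},"newtons":{"type":"number"}},"required":["targets"]}

```bash
ls; mkdir -p pics; python3 - <<'E'
from workcell import bot
import cv2,numpy as np
print(bot.read_state())
for n in ["scene","side","wrist"]:
    p=bot.camera_params(n);print(n,p)
    im,d=bot.read_camera(n);cv2.imwrite(f"pics/{n}0.png",im);np.savez(f"pics/{n}0.npz",im=im,d=d)
E
```

```text
pics
{'time': 0.0, 'q': array([-1.31888537e+00,  2.64759641e-01,  1.60540955e+00, -1.38487555e-05,
        1.27369634e+00, -3.69101859e-02]), 'joint_vel': array([ 0.00132468, -0.00013072,  0.00094387, -0.00021362, -0.00080254,
        0.00098136]), 'joint_torque': array([ 2.11551334e-03, -5.15107942e+01, -3.67308319e+01,  3.65666392e-05,
        1.28682304e-02, -9.57285323e-06]), 'tool_pos': array([ 0.19205569, -0.64632034,  0.22993846]), 'tcp_rot': array([-3.10665573e+00, -4.51785282e-01,  4.03445397e-04]), 'wrist_force': array([ 0.35324017, -0.39319553, -0.28163978]), 'torque': array([-0.05380548, -0.00560455, -0.0452306 ]), 'width': 1.0038836242502283}
scene {'fov_y': 50.81830055310661, 'cx': 313.22229120146477, 'cy': 191.27373793372482, 'k1': -0.10970638695275652, 'xyz': array([-0.25857194,  0.53055544,  0.63318765]), 'rotation': array([ 0.6009013 , -1.12494227, -1.92262317])}
side {'fov_y': 46.143252155655155, 'cx': 320.15270494408463, 'cy': 194.58914925930677, 'k1': -0.10112706773985428, 'xyz': array([0.54283567, 0.78150914, 0.77307639]), 'rotation': array([-0.0107052 , -1.32928211, -2.83135567])}
wrist {'fov_y': 58.215212082606435, 'cx': 318.3823212451045, 'cy': 194.18055776782774, 'k1': -0.03392525758392921, 'T_tool_cam': array([[-3.26845187e-04,  9.59083503e-01,  2.83123168e-01,
         7.01169270e-02],
       [ 9.99999736e-01,  4.97222066e-04, -5.29919121e-04,
        -2.81693690e-04],
       [-6.49011773e-04,  2.83122920e-01, -9.59083412e-01,
        -1.41393315e-01],
       [ 0.00000000e+00,  0.00000000e+00,  0.00000000e+00,
         1.00000000e+00]])}
```

View pics/scene0.png

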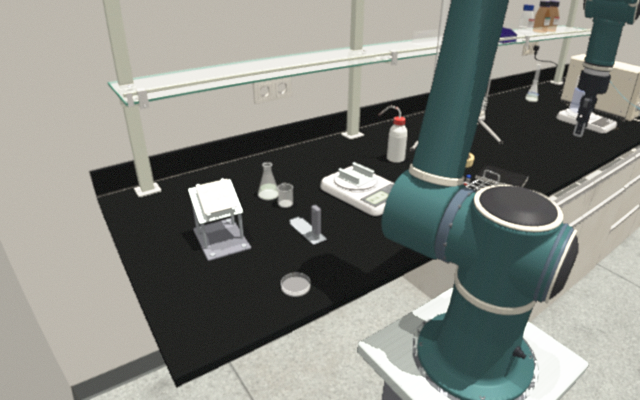

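View pics/side0.png

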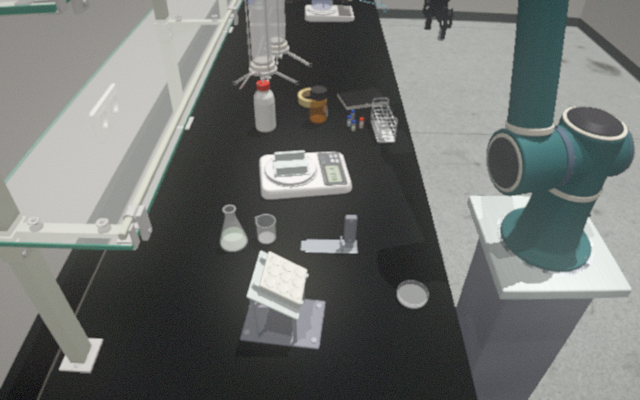

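View pics/wrist0.png

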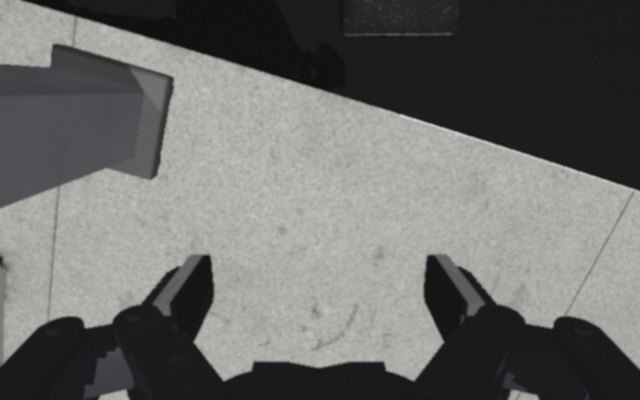

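```bash
cat > h.py <<'E'
import numpy as np,cv2
from scipy.spatial.transform import Rotation as R
def ray(p,uv):
    f=200/np.tan(np.radians(p['fov_y'])/2)
    K=np.array([[f,0,p['cx']],[0,f,p['cy']],[0,0,1.]])
    n=cv2.undistortPoints(np.asarray(uv,float).reshape(-1,1,2),K,np.array([p['k1'],0,0,0,0.])).reshape(-1,2)
    return np.c_[n[:,0],-n[:,1],-np.ones(len(n))]
def pose(p,st=None):
    if 'T_tool_cam' in p:
        T=np.eye(4);T[:3,:3]=R.from_rotvec(st['tcp_rot']).as_matrix();T[:3,3]=st['tool_pos']
        T=T@p['T_tool_cam'];return T[:3,:3],T[:3,3]
    return R.from_rotvec(p['rotation']).as_matrix(),p['xyz']
def cloud(p,d,st=None):
    v,u=np.mgrid[0:400,0:640]
    r=ray(p,np.c_[u.ravel(),v.ravel()]);Rm,t=pose(p,st)
    P=(r*d.reshape(-1,1))@Rm.T+t
    P[d.ravel()<=0]=np.nan
    return P.reshape(400,640,3)
def onplane(p,uv,z,st=None):
    r=ray(p,uv);Rm,t=pose(p,st);w=r@Rm.T
    return t+w*((z-t[2])/w[:,2])[:,None]
def project(p,X,st=None):
    Rm,t=pose(p,st);c=(np.atleast_2d(X)-t)@Rm
    x=c[:,0]/-c[:,2];y=-c[:,1]/-c[:,2];f=200/np.tan(np.radians(p['fov_y'])/2);k=1+p['k1']*(x*x+y*y)
    return np.c_[p['cx']+f*x*k,p['cy']+f*y*k]
E
python3 - <<'E'
from workcell import bot
from h import *
for n in ["scene","side"]:
    z=np.load(f"pics/{n}0.npz");p=bot.camera_params(n);C=cloud(p,z['d'])
    np.save(f"pics/C{n}.npy",C)
    pts={"scene":[(200,245),(248,248),(215,200),(315,225),(305,232),(318,208),(296,285),(266,195),(286,200),(355,180),(355,175),(375,198),(150,290)],
     "side":[(265,335),(322,310),(278,280),(330,246),(305,245),(350,218),(350,250),(412,295),(232,243),(265,240),(291,156),(291,172),(290,165),(332,170),(420,220)]}[n]
    for u,v in pts: print(n,u,v,C[v,u].round(3),z['im'][v,u])
E
```

```text
scene 200 245 [ 0.609  0.293 -0.   ] [56 54 52]
scene 248 248 [0.526 0.199 0.004] [143 137 139]
scene 215 200 [0.592 0.243 0.124] [255 255 255]
scene 315 225 [0.464 0.04  0.047] [90 88 89]
scene 305 232 [0.507 0.042 0.002] [228 228 225]
scene 318 208 [0.465 0.03  0.093] [174 168 172]
scene 296 285 [0.345 0.171 0.004] [176 179 184]
scene 266 195 [0.71  0.047 0.019] [226 236 233]
scene 286 200 [0.637 0.022 0.029] [196 205 207]
scene 355 180 [ 0.585 -0.185  0.055] [137 143 141]
scene 355 175 [ 0.592 -0.19   0.067] [254 255 255]
scene 375 198 [ 0.505 -0.195  0.029] [208 230 225]
scene 150 290 [0.51  0.448 0.001] [31 35 35]
side 265 335 [0.643 0.276 0.006] [120 113 113]
side 322 310 [0.535 0.217 0.008] [177 167 166]
side 278 280 [0.614 0.25  0.137] [230 238 239]
side 330 246 [0.518 0.036 0.003] [202 197 194]
side 305 245 [0.575 0.034 0.003] [202 198 195]
side 350 218 [0.478 0.041 0.094] [157 150 151]
side 350 250 [0.473 0.049 0.004] [151 147 144]
side 412 295 [0.35  0.173 0.002] [159 160 159]
side 232 243 [0.735 0.058 0.03 ] [186 194 190]
side 265 240 [0.665 0.034 0.017] [179 183 184]
side 291 156 [ 0.621 -0.238  0.058] [135 139 136]
side 291 172 [ 0.618 -0.176  0.051] [142 145 141]
side 290 165 [ 0.62  -0.184  0.067] [235 238 233]
side 332 170 [ 0.512 -0.217  0.03 ] [190 207 201]
side 420 220 [ 0.297 -0.06  -0.002] [53 51 53]
```

```bash
python3 - <<'E'
import cv2
a=cv2.imread("pics/side0.png")[140:360,190:450];cv2.imwrite("pics/side0c.png",cv2.resize(a,None,fx=2.7,fy=2.7,interpolation=cv2.INTER_CUBIC))
E
```

```text
(no output)
```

View pics/side0c.png

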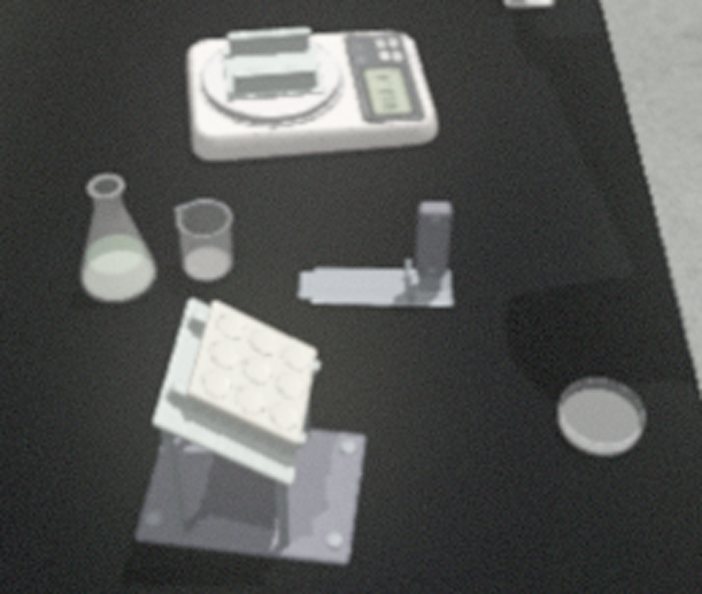

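```bash
cat > m0.py <<'E'
from workcell import bot
from h import *
def rect(P2):
    (c,s,a)=cv2.minAreaRect(P2.astype(np.float32));return np.round(c,4),np.round(s,4),round(a,2)
for n in ["side","scene"]:
    C=np.load(f"pics/C{n}.npy");im=np.load(f"pics/{n}0.npz")['im'];g=im.min(2)
    def box(x0,x1,y0,y1,z0,z1,extra=True):
        with np.errstate(invalid='ignore'):
            return (C[...,0]>x0)&(C[...,0]<x1)&(C[...,1]>y0)&(C[...,1]<y1)&(C[...,2]>z0)&(C[...,2]<z1)&extra
    # plate
    m=box(.5,.7,.15,.35,.08,.22,g>200);P=C[m]
    lab=cv2.connectedComponents(m.astype(np.uint8))
    # plane fit w/ trimming
    w=np.ones(len(P),bool)
    for _ in range(8):
        c=P[w].mean(0);nn=np.linalg.svd(P[w]-c,full_matrices=False)[2][2];nn*=np.sign(nn[2]);e=(P-c)@nn;w=abs(e)<max(.002,1.5*np.median(abs(e)))
        if _>5:w=abs(e)<.003
    print(n,'plate n',nn.round(3),'tilt',np.degrees(np.arccos(nn[2])),'yaw upslope',np.degrees(np.arctan2(-nn[1],-nn[0])),w.sum(),len(P))
    ux=np.array([-nn[0],-nn[1],0]);ux/=np.linalg.norm(ux);uy=np.cross([0,0,1],ux);us=np.cross(uy,nn)
    Q=P[w]-c;q2=np.c_[Q@us,Q@uy];r=rect(q2*1000);print(' c',c.round(4),r,'center',(c+us*r[0][0]/1000+uy*r[0][1]/1000).round(4))
    # blade
    m=box(.42,.62,-.02,.09,-.004,.008,g>130);P=C[m];r=rect(P[:,:2]*1000);print(' blade',r,P[:,2].mean())
    m=box(.42,.62,-.02,.09,.086,.1);P=C[m];r=rect(P[:,:2]*1000);print(' handletop',r,P[:,2].mean(),len(P))
    m=box(.52,.72,-.3,-.12,.063,.073);P=C[m];r=rect(P[:,:2]*1000);print(' railtops',r,P[:,2].mean(),len(P))
    m=box(.4,.75,-.35,-.08,.025,.037);P=C[m];r=rect(P[:,:2]*1000);print(' body',r,P[:,2].mean(),len(P))
    m=box(.48,.72,.13,.38,.0025,.012,g>70);P=C[m];r=rect(P[:,:2]*1000);print(' foot',r,P[:,2].mean(),len(P))
E
python3 m0.py
```

```text
side plate n [-0.496  0.061  0.866] tilt 29.978091049670827 yaw upslope -7.042202464878366 1463 2031
 c [0.6048 0.2395 0.1317] (array([-2.2173, -2.032 ]), array([83.4495, 81.1996]), 0.85) center [0.6026 0.2377 0.1306]
 blade (array([538.8883,  39.9229]), array([166.8973,  67.7617]), 15.31) 0.002191096259247983
 handletop (array([475.3571,  37.0624]), array([13.3137, 26.0012]), 86.42) 0.09219073505611113 77
 railtops (array([ 620.9164, -210.6071]), array([79.3286, 77.5138]), 8.75) 0.06717865720049666 217
 body (array([ 586.8802, -214.4821]), array([231.6278, 162.9153]), 9.6) 0.03012725037741589 1935
 foot (array([609.9249, 220.927 ]), array([161.4362, 162.5759]), 0.33) 0.006199990444929095 2663
scene plate n [-0.497  0.057  0.866] tilt 30.022353163198936 yaw upslope -6.490596689232895 899 1376
 c [0.5978 0.2371 0.1294] (array([ 0.3158, -0.7498]), array([84.4815, 79.5171]), 0.23) center [0.598  0.2363 0.1295]
 blade (array([519.1447,  32.1305]), array([ 44.8636, 133.5256]), 88.73) 0.001315749178536813
 handletop (array([469.9162,  33.9529]), array([28.9446, 13.9408]), 3.99) 0.09122894553185604 47
 railtops (array([ 614.7324, -212.5303]), array([78.4081, 73.2219]), 7.79) 0.06640276704591816 108
 body (array([ 579.7526, -215.0892]), array([231.3966, 159.5237]), 9.9) 0.028931559846241413 1001
 foot (array([604.5098, 237.9862]), array([109.1338, 154.3976]), 83.65) 0.0060554351309113 1312
```

```bash
cat > mv.py <<'E'
from h import *
def toolR(yaw,pitch=0):
    # yaw deg of tool x (forward); pitch deg: tip-up tilt of carried lifter
    Rl=R.from_euler('ZY',[yaw,-pitch],degrees=True)   # lifter frame: x up by pitch
    return Rl*R.from_matrix(np.diag([1.,-1,-1]))
def rel(st,pos,Rt):
    R0=R.from_rotvec(st['tcp_rot'])
    d=R0.inv().apply(np.asarray(pos)-st['tool_pos'])*1000
    return d.round(2),np.degrees((R0.inv()*Rt).as_rotvec()).round(2)
E
python3 - <<'E'
from workcell import bot
from mv import *
print(rel(bot.read_state(),[.47,.035,.25],toolR(-3)))
E
```

```text
(array([ 460.51, -574.14,  -18.73]), array([-0.1 ,  0.02, 19.55]))
```

Call:
{"fn": "arm_command", "kwargs": {"targets": "460 -574 -19 0 0 19.5 1;460 -574 -19 0 0 19.5 1;460 -574 -19 0 0 19.5 1;460 -574 -19 0 0 19.5 1;460 -574 -19 0 0 19.5 1;460 -574 -19 0 0 19.5 1;460 -574 -19 0 0 19.5 1;460 -574 -19 0 0 19.5 1;460 -574 -19 0 0 19.5 1;460 -574 -19 0 0 19.5 1"}}

```text
time: 0.98
tool_pos: [0.3494, -0.2593, 0.2419]
tcp_rot: [3.14, -0.082, 0.0]
wrist_force: [1.0, -0.3, -0.4]
width: 1.002
```

```bash
python3 - <<'E'
from workcell import bot
from mv import *
print(rel(bot.read_state(),[.47,.035,.25],toolR(-3)))
E
```

```text
(array([ 105.09, -300.2 ,   -8.05]), array([ 0.  , -0.01,  0.01]))
```

Call:
{"fn": "arm_command", "kwargs": {"targets": "105 -300 -8 0 0 0 1;105 -300 -8 0 0 0 1;105 -300 -8 0 0 0 1;105 -300 -8 0 0 0 1;105 -300 -8 0 0 0 1;105 -300 -8 0 0 0 1;105 -300 -8 0 0 0 1;105 -300 -8 0 0 0 1;105 -300 -8 0 0 0 1;105 -300 -8 0 0 0 1"}}

```text
time: 1.82
tool_pos: [0.4696, 0.0341, 0.2497]
tcp_rot: [3.14, -0.075, -0.002]
wrist_force: [0.2, -0.2, 0.5]
width: 1.001
```

```bash
cat > snap.py <<'E'
import sys
from workcell import bot
from mv import *
def snap(tag):
    st=bot.read_state();im,d=bot.read_camera("wrist");cv2.imwrite(f"pics/{tag}.png",im)
    np.savez(f"pics/{tag}.npz",im=im,d=d,tool_pos=st['tool_pos'],tcp_rot=st['tcp_rot'])
    return st,im,d
if __name__=="__main__":
    st,im,d=snap(sys.argv[1]);print(st['time'],st['tool_pos'],st['tcp_rot'],st['q'].round(3))
E
python3 snap.py w1
```

```text
1.8167 [0.46960452 0.03407402 0.24968273] [ 3.14026755e+00 -7.53997401e-02 -1.52058726e-03] [ 0.02  -0.142  1.999 -0.     1.285  1.639]
```

View pics/w1.png

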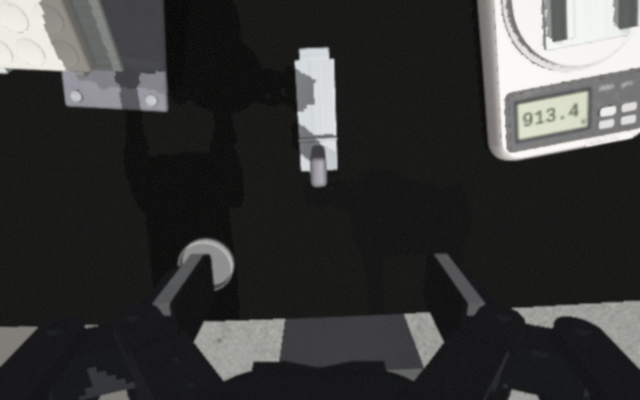

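```bash
cat > m1.py <<'E'
from workcell import bot
from mv import *
z=np.load("pics/w1.npz");p=bot.camera_params("wrist");st=z;im=z['im'];C=cloud(p,z['d'],st)
g=im.min(2)
roi=np.zeros(g.shape,bool);roi[35:215,270:360]=1
m=(roi&(g>75)).astype(np.uint8)
L=[];Rr=[]
for v in range(64,135,3):
    u=np.where(m[v])[0]
    if len(u): L.append((u.min()-.5,v));Rr.append((u.max()+.5,v))
for nm,E in (("L",L),("R",Rr)):
    X=onplane(p,E,.002,st)[:,:2]
    vx,vy,x0,y0=cv2.fitLine(X.astype(np.float32),cv2.DIST_HUBER,0,1e-4,1e-4).ravel()
    if vx<0:vx,vy=-vx,-vy
    print(nm,'yaw',np.degrees(np.arctan2(vy,vx)),'y at x=.5',y0+(.5-x0)*vy/vx, 'resid',np.abs((X-[x0,y0])@[-vy,vx]).max())
print('blade z',np.nanmedian(C[60:130,305:330,2]))
for v in (44,46,47,48,49,50,52): print(v,im[v,300:332:6,0],end=' ')
tip=onplane(p,[(315,47.5)],.002,st);print('tip',tip)
with np.errstate(invalid='ignore'): hm=(C[...,2]>.085)&(C[...,2]<.1)&roi
P=C[hm];print('handle top',len(P),P.mean(0),cv2.minAreaRect((P[:,:2]*1000).astype(np.float32)))
hv=np.where(hm);print(hv[0].min(),hv[0].max(),hv[1].min(),hv[1].max())
E
python3 m1.py; python3 -c "
import cv2
a=cv2.imread('pics/w1.png')[30:220,250:390];cv2.imwrite('pics/w1c.png',cv2.resize(a,None,fx=3,fy=3))"
```

```text
L yaw 0.18836953 y at x=.5 0.053556394 resid 0.0010925986292583086
R yaw -0.10352842 y at x=.5 0.012513239 resid 0.0005182322476341921
blade z 0.0008142786745590769
44 [26 25 25 24 26 27] 46 [31 39 43 46 67 23] 47 [ 49  89 102 102 123  30] 48 [ 97 148 163 169 178  36] 49 [152 193 206 207 209  38] 50 [186 212 217 218 219  38] 52 [197 219 220 220 221  45] tip [[0.57965585 0.03144414 0.002     ]]
handle top 470 [0.47165539 0.03366864 0.091895  ] ((471.1061096191406, 33.77560043334961), (13.906914710998535, 25.640310287475586), 87.57061767578125)
156 186 310 326
```

View pics/w1c.png

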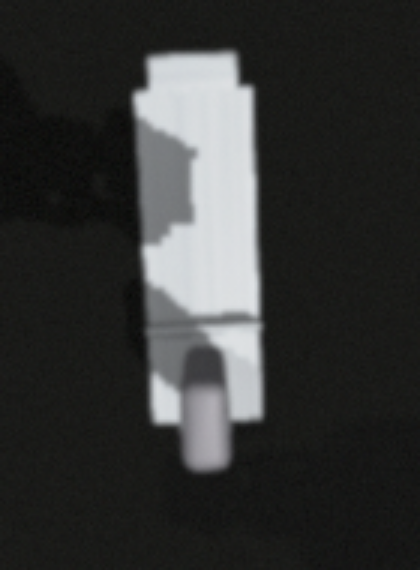

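```bash
python3 - <<'E'
from workcell import bot
from mv import *
st=bot.read_state()
print(rel(st,[.471,.0337,.047],toolR(-.5)))
print(toolR(-.5).as_rotvec())
E
```

```text
(array([  1.91,  -0.91, 202.61]), array([ 0.04,  0.06, -2.35]))
[ 3.14156275 -0.01370774  0.        ]
```

Call:
{"fn": "arm_command", "kwargs": {"targets": "2 -1 40 0 0 -2.35 1;2 -1 80 0 0 -2.35 1;2 -1 115 0 0 -2.35 1;2 -1 145 0 0 -2.35 1;2 -1 170 0 0 -2.35 1;2 -1 188 0 0 -2.35 1;2 -1 198 0 0 -2.35 1;2 -1 202.5 0 0 -2.35 1;2 -1 202.5 0 0 -2.35 1;2 -1 202.5 0 0 -2.35 1"}}

```text
time: 2.7
tool_pos: [0.4725, 0.0332, 0.0485]
tcp_rot: [3.141, -0.018, 0.002]
wrist_force: [0.6, 0.1, 0.8]
width: 1.001
```

```bash
python3 snap.py w2; python3 - <<'E'
from workcell import bot
from mv import *
print(rel(bot.read_state(),[.471,.0337,.047],toolR(-.5)))
E
```

```text
2.7 [0.4725492  0.0332356  0.04850522] [ 3.14148799e+00 -1.79862161e-02  2.38370903e-03] [ 0.018  0.079  2.192 -0.     0.869  1.6  ]
(array([-2.03, -0.26,  1.95]), array([ 0.  , -0.15, -0.14]))
```

View pics/w2.png

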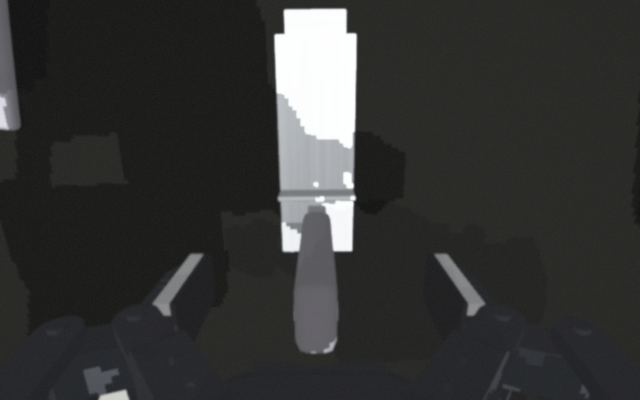

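Call:
{"fn": "arm_command", "kwargs": {"targets": "-1.5 0 1.5 0 0 0 1;-1.5 0 1.5 0 0 0 0.5;-1.5 0 1.5 0 0 0 0.3;-1.5 0 1.5 0 0 0 0;-1.5 0 1.5 0 0 0 0;-1.5 0 1.5 0 0 0 0;-1.5 0 1.5 0 0 0 0;-1.5 0 1.5 0 0 0 0;-1.5 0 1.5 0 0 0 0;-1.5 0 1.5 0 0 0 0", "newtons": 100}}

```text
time: 3.58
tool_pos: [0.4705, 0.0339, 0.0462]
tcp_rot: [-3.141, 0.016, -0.001]
wrist_force: [-0.5, 1.5, 1.6]
width: 0.15
```

```bash
python3 snap.py w3; python3 - <<'E'
from workcell import bot
s=bot.read_state();print(s['wrist_force'],s['torque'],s['width'])
E
```

```text
3.5833 [0.4704746  0.03387055 0.04623884] [-3.14148548e+00  1.64982925e-02 -6.06951033e-04] [0.019 0.08  2.197 0.    0.865 1.6  ]
[-0.76712069 -0.52272167  1.92829053] [0.07248002 0.01877608 0.05946285] 0.1563896464768538
```

View pics/w3.png

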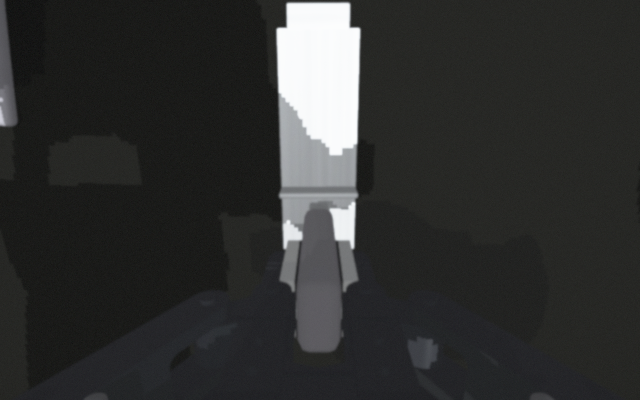

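```bash
python3 - <<'E'
from workcell import bot
from mv import *
z=np.load("pics/w3.npz");p=bot.camera_params("wrist");g=z['im'].min(2)
print(g[0:8,300],g[25:32,300],g[25:32,285], onplane(p,[(318,2.5),(318,28),(318,195)],.002,z))
m=g>140
for v in range(35,90,10):
    u=np.where(m[v,270:370])[0]+270;X=onplane(p,[(u.min()-.5,v),(u.max()+.5,v)],.002,z);print(v,X[:,:2].round(4).tolist())
st=bot.read_state();print(rel(st,[.55,-.07,.30],toolR(-.5)))
E
```

```text
[ 39  63 128 205 242 248 248 248] [251 251 251 251 251 251 250] [ 63  81 143 221 247 251 250] [[0.5796738  0.03252478 0.002     ]
 [0.56851828 0.0326485  0.002     ]
 [0.48537913 0.03357239 0.002     ]]
35 [[0.5656, 0.0526], [0.5652, 0.0128]]
45 [[0.5611, 0.0528], [0.5607, 0.0127]]
55 [[0.5566, 0.053], [0.5561, 0.0126]]
65 [[0.552, 0.0531], [0.5515, 0.0125]]
75 [[0.5473, 0.0528], [0.5468, 0.0129]]
85 [[0.5425, 0.053], [0.5421, 0.0128]]
(array([  80.74,  103.  , -253.74]), array([-0.01, -0.02, -0.11]))
```

Call:
{"fn": "arm_command", "kwargs": {"targets": "0 0 -10 0 0 0 0;5 5 -40 0 0 0 0;20 25 -80 0 0 0 0;40 50 -120 0 0 0 0;60 75 -160 0 0 0 0;81 103 -200 0 0 0 0;81 103 -235 0 0 0 0;81 103 -254 0 0 0 0;81 103 -254 0 0 0 0;81 103 -254 0 0 0 0"}}

```text
time: 4.47
tool_pos: [0.5521, -0.0709, 0.3044]
tcp_rot: [3.14, -0.018, 0.011]
wrist_force: [-0.3, 0.1, -2.2]
width: 0.152
```

```bash
python3 snap.py w4; python3 - <<'E'
from workcell import bot
from mv import *
s=bot.read_state();print(s['wrist_force'],s['width'],rel(s,[.55,.10,.30],toolR(-3)))
E
```

```text
4.4667 [ 0.5521374  -0.07094879  0.30437141] [ 3.14029668 -0.0182422   0.01111876] [-0.173 -0.003  1.77  -0.     1.367  1.41 ]
[-0.06921142 -0.20931374 -2.20628773] 0.14746953476723443 (array([  -2.24, -170.27,    1.2 ]), array([ 0.01, -0.1 ,  2.37]))
```

View pics/w4.png

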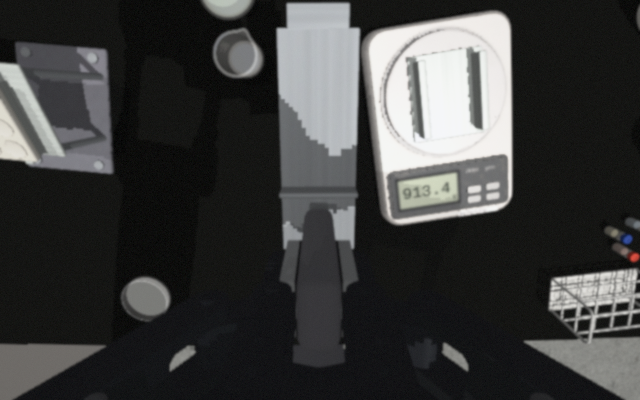

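Call:
{"fn": "arm_command", "kwargs": {"targets": "-2 -30 1 0 0 0.5 0;-2 -70 1 0 0 1.5 0;-2 -110 1 0 0 2.3 0;-2 -145 1 0 0 2.3 0;-2 -165 1 0 0 2.3 0;-2 -170 1 0 0 2.3 0;-2 -170 1 0 0 2.3 0;-2 -170 1 0 0 2.3 0"}}

```text
time: 5.18
tool_pos: [0.5486, 0.0997, 0.2971]
tcp_rot: [3.139, -0.078, -0.005]
wrist_force: [-0.6, -1.5, -0.7]
width: 0.153
```

```bash
python3 snap.py w5; cat > m4.py <<'E'
from workcell import bot
from mv import *
p=bot.camera_params("wrist");z=np.load("pics/w4.npz");C=cloud(p,z['d'],z)
X=C[...,0];Y=C[...,1];Z=C[...,2]
with np.errstate(invalid='ignore'):
    box=(X>.5)&(X<.72)&(Y<-.13)&(Y>-.3)
    for lo,hi in((.063,.073),(.040,.050),(.026,.037)):
        m=box&(Z>lo)&(Z<hi) if lo>.03 else (X>.44)&(X<.74)&(Y<-.1)&(Y>-.33)&(Z>lo)&(Z<hi)
        print(lo,m.sum(),np.median(Z[m]),cv2.minAreaRect((C[m][:,:2]*1000).astype(np.float32)))
    m=(box&(Z>.063)&(Z<.073)).astype(np.uint8)
    n,lab,stt,_=cv2.connectedComponentsWithStats(m)
    for i in range(1,n):
        if stt[i,4]>60:
            P=C[lab==i];l=cv2.fitLine(P[:,:2].astype(np.float32),cv2.DIST_HUBER,0,1e-4,1e-4).ravel();print('rail',stt[i],P.mean(0),np.degrees(np.arctan(l[1]/l[0])),cv2.minAreaRect((P[:,:2]*1000).astype(np.float32)))
E
python3 m4.py;python3 -c "
import cv2
a=cv2.imread('pics/w4.png')[0:230,350:530];cv2.imwrite('pics/w4c.png',cv2.resize(a,None,fx=2.6,fy=2.6))"
```

```text
5.1833 [0.54864239 0.09970672 0.29707196] [ 3.1392056  -0.07769218 -0.00547621] [ 1.360e-01  9.000e-03  1.771e+00 -1.000e-03  1.365e+00  1.756e+00]
0.063 1361 0.06664527057946623 ((615.7662963867188, -212.2013397216797), (79.6788330078125, 70.91259002685547), 8.375285148620605)
0.04 8138 0.043995308702698493 ((616.974853515625, -212.03225708007812), (131.18063354492188, 130.5037384033203), 45.08692169189453)
0.026 14474 0.02864609466609483 ((582.008544921875, -217.10809326171875), (229.70724487304688, 159.4987030029297), 8.415125846862793)
rail [477  50  13  80 700] [ 0.62201551 -0.24185088  0.06652969] 8.240459 ((620.6975708007812, -242.71566772460938), (78.81078338623047, 9.100008010864258), 8.377249717712402)
rail [417  60  14  80 661] [ 0.61239151 -0.18075745  0.06657442] 8.282937 ((611.1348876953125, -181.4429473876953), (79.49673461914062, 8.62501335144043), 8.102742195129395)
```

View pics/w4c.png

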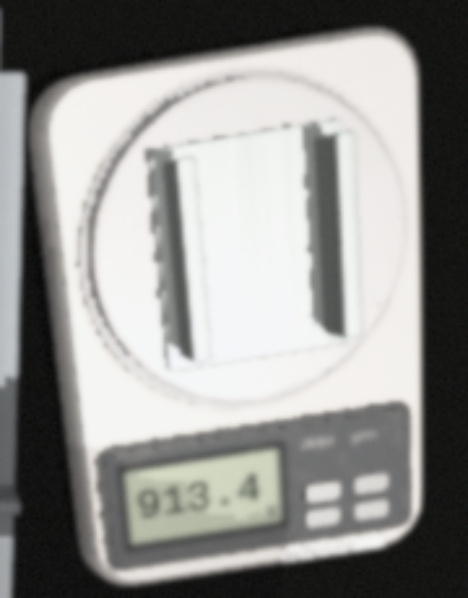

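View pics/w5.png

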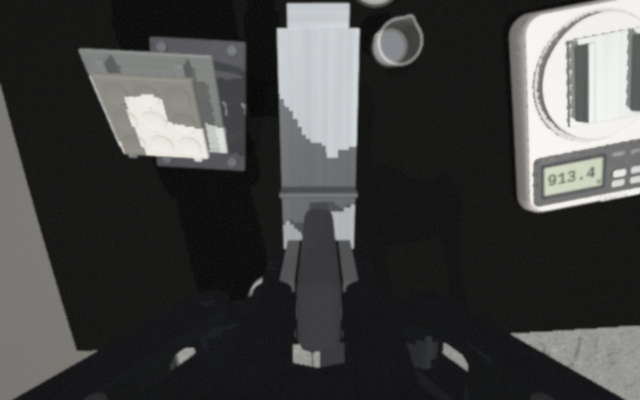

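```bash
cat > m5.py <<'E'
from workcell import bot
from mv import *
import sys
p=bot.camera_params("wrist");z=np.load(f"pics/{sys.argv[1]}.npz");C=cloud(p,z['d'],z)
X=C[...,0];Y=C[...,1];Z=C[...,2]
with np.errstate(invalid='ignore'):
    m=(X>.5)&(X<.7)&(Y>.15)&(Y<.34)&(Z>.07)&(Z<.22)
# residual to expected plane
P=C[m];n0=R.from_euler('ZY',[-7,-30],degrees=True).apply([0,0,1])
e=P@n0;h,b=np.histogram(e,bins=np.arange(e.min(),e.max(),.002));print([(round(bb,3),hh) for bb,hh in zip(b,h) if hh>100])
# plate top = highest strong plane
top=b[:-1][h>400].max()+.001
w=abs(e-top)<.003
for _ in range(5):
    c=P[w].mean(0);nn=np.linalg.svd(P[w]-c,full_matrices=False)[2][2];nn*=np.sign(nn[2]);ee=(P-c)@nn;w=abs(ee)<.0025
print('n',nn,np.degrees(np.arccos(nn[2])),'yaw',np.degrees(np.arctan2(-nn[1],-nn[0])),w.sum())
Rl=R.from_euler('ZY',[-7,-30],degrees=True);
L=Rl.inv().apply(P-c)
mm=np.zeros(m.shape,np.uint8);mm[m]=w*255
mm=cv2.morphologyEx(mm,cv2.MORPH_OPEN,np.ones((3,3)))
nlab,lab,s,_=cv2.connectedComponentsWithStats(mm);i=1+s[1:,4].argmax();print(s[i])
Q=Rl.inv().apply(C[lab==i]-c)
r=cv2.minAreaRect((Q[:,:2]*1000).astype(np.float32));print('rect in slope frame',r)
ctr=c+Rl.apply([r[0][0]/1000,r[0][1]/1000,np.median(Q[:,2])]);print('plate top centre',ctr,'underside ctr',ctr-.008*nn)
vis=z['im'].copy();vis[lab==i]=vis[lab==i]//2+np.array([0,0,120],np.uint8)
cv2.imwrite(f"pics/{sys.argv[1]}v.png",cv2.resize(vis[20:200,60:270],None,fx=3,fy=3))
E
python3 m5.py w5
```

```text
[(np.float64(-0.196), np.int64(159)), (np.float64(-0.194), np.int64(2747)), (np.float64(-0.192), np.int64(1227)), (np.float64(-0.18), np.int64(171)), (np.float64(-0.178), np.int64(154)), (np.float64(-0.176), np.int64(197)), (np.float64(-0.174), np.int64(636)), (np.float64(-0.172), np.int64(6128))]
n [-0.49538634  0.05566322  0.86688752] 29.90106024662749 yaw -6.411049304081959 7377
[  92   75  117   87 7351]
rect in slope frame ((-6.366085052490234, 0.9011611938476562), (85.91559600830078, 81.1998062133789), 0.4055253565311432)
plate top centre [0.59747705 0.23654497 0.12887568] underside ctr [0.60144014 0.23609966 0.12194058]
```

View pics/w5v.png

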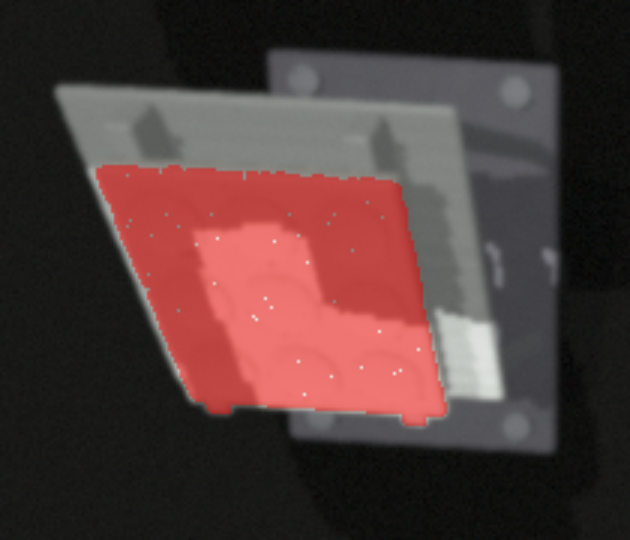

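```bash
cat > st.py <<'E'
from mv import *
YAW=-6.5
S=np.array([.6037,.2358,.125]);RS=R.from_euler('ZY',[YAW,-30],degrees=True)
LZ=.0465; LY=-.0003   # lifter underside below TCP; lifter y offset from TCP
def tcp(x,z,y=0,pitch=30):
    """TCP for lifter origin at slope coords mm"""
    return S+RS.apply(np.array([x,y,z])/1000)+R.from_euler('ZY',[YAW,-pitch],degrees=True).apply([0,-LY,LZ]), toolR(YAW,pitch)
def lif(st):
    Rl=R.from_rotvec(st['tcp_rot'])*R.from_matrix(np.diag([1.,-1,-1]))
    o=st['tool_pos']-Rl.apply([0,-LY,LZ])
    return (RS.inv().apply(o-S)*1000).round(2), (RS.inv()*Rl).as_rotvec(degrees=True).round(2)
E
python3 - <<'E'
from workcell import bot
from st import *
s=bot.read_state()
print(rel(s,[.42,.257,.20],toolR(YAW,30)))
print(tcp(-174,-7)[0],tcp(-60.5,-7)[0])
E
```

```text
(array([-136.6 , -151.2 ,   97.74]), array([-0.87, 30.13,  3.53]))
[0.43439114 0.25539225 0.072208  ] [0.53205318 0.24426506 0.128958  ]
```

Call:
{"fn": "arm_command", "kwargs": {"targets": "-25 -35 10 0 5 1 0;-55 -70 25 0 12 2 0;-90 -105 45 -0.5 19 3 0;-120 -135 70 -0.9 26 3.5 0;-136.5 -151 90 -0.9 30 3.5 0;-136.5 -151 98 -0.9 30 3.5 0;-136.5 -151 98 -0.9 30 3.5 0;-136.5 -151 98 -0.9 30 3.5 0;-136.5 -151 98 -0.9 30 3.5 0"}}

```text
time: 5.98
tool_pos: [0.4362, 0.2353, 0.213]
tcp_rot: [3.042, -0.13, 0.765]
wrist_force: [-0.1, -0.4, -0.1]
width: 0.152
```

```bash
python3 - <<'E'
from workcell import bot
from st import *
s=bot.read_state()
print(s['q'].round(3),lif(s));P,Rt=tcp(-174,-7);print(rel(s,P,Rt))
E
```

```text
[ 0.661 -0.314  2.28  -0.427  0.835  2.552] (array([-101.62,  -18.26,  112.92]), array([1.83, 1.82, 1.13]))
(array([-69.64, -17.28, 122.76]), array([-1.83,  1.82,  1.13]))
```

```bash
cat > kin.py <<'E'
from mv import *
from itertools import product
D=[([-1.31888537e+00,2.64759641e-01,1.60540955e+00,-1.38487555e-05,1.27369634e+00,-3.69101859e-02],[0.19205569,-0.64632034,0.22993846],[-3.10665573,-.451785282,4.03e-4]),
([0.02,-0.142,1.999,0,1.285,1.639],[0.46960452,0.03407402,0.24968273],[3.14026755,-7.54e-2,-1.52e-3]),
([0.018,0.079,2.192,0,0.869,1.6],[0.4725492,0.0332356,0.04850522],[3.14148799,-1.7986e-2,2.38e-3]),
([-0.173,-0.003,1.77,0,1.367,1.41],[0.5521374,-0.07094879,0.30437141],[3.14029668,-.01824,.01112]),
([.136,.009,1.771,-.001,1.365,1.756],[0.54864239,0.09970672,0.29707196],[3.1392056,-.07769,-.005476]),
([0.661,-0.314,2.28,-0.427,0.835,2.552],[0.4362,0.2353,0.213],[3.042,-0.13,0.765])]
def Rk(q,s4=1,s6=1,c=np.pi/2):
    return R.from_euler('ZYZYZ',[q[0],q[1]+q[2],s4*q[3],q[4],s6*q[5]+c])
if __name__=="__main__":
    for s4,s6,c in product((1,-1),(1,-1),(0,np.pi/2,np.pi,-np.pi/2)):
        e=[np.degrees((Rk(q,s4,s6,c).inv()*R.from_rotvec(r)).magnitude()).round(1) for q,_,r in D]
        print(s4,s6,c,e)
    # position linear fit: base h, upper a, forearm b(+offset), tool t
    from scipy.optimize import least_squares
    def fk(v,q):
        h,r0,a,b,o,t=v
        up=R.from_euler('ZY',[q[0],q[1]]).apply([0,0,1]);
        fo=R.from_euler('ZY',[q[0],q[1]+q[2]])
        return np.array([0,0,h])+R.from_euler('Z',q[0]).apply([r0,0,0])+a*up+fo.apply([o,0,b])+t*R.from_rotvec(rr).apply([0,0,1])
    def f(v):
        global rr
        out=[]
        for q,x,r in D:
            rr=r;out+=list(fk(v,q)-x)
        return out
    s=least_squares(f,[.3,0,.4,.4,0,.3]);print(s.x.round(4),np.abs(s.fun).max())
E
python3 kin.py
```

```text
Traceback (most recent call last):
  File "kin.py", line 13, in <module>
    e=[np.degrees((Rk(q,s4,s6,c).inv()*R.from_rotvec(r)).magnitude()).round(1) for q,_,r in D]
                   ~~^^^^^^^^^^^
  File "kin.py", line 10, in Rk
    return R.from_euler('ZYZYZ',[q[0],q[1]+q[2],s4*q[3],q[4],s6*q[5]+c])
           ~~~~~~~~~~~~^^^^^^^^^^^^^^^^^^^^^^^^^^^^^^^^^^^^^^^^^^^^^^^^^
  File "scipy/spatial/transform/_rotation.pyx", line 1413, in scipy.spatial.transform._rotation.Rotation.from_euler
ValueError: Expected axis specification to be a non-empty string of upto 3 characters, got ZYZYZ
```

```bash
sed -i "s/return R.from_euler('ZYZYZ',\[q\[0\],q\[1\]+q\[2\],s4\*q\[3\],q\[4\],s6\*q\[5\]+c\])/return R.from_euler('ZY',[q[0],q[1]+q[2]])*R.from_euler('ZYZ',[s4*q[3],q[4],s6*q[5]+c])/" kin.py; python3 kin.py
```

```text
1 1 0 [np.float64(90.0), np.float64(90.0), np.float64(90.0), np.float64(90.0), np.float64(90.0), np.float64(90.0)]
1 1 1.5707963267948966 [np.float64(0.0), np.float64(0.0), np.float64(0.0), np.float64(0.0), np.float64(0.0), np.float64(0.0)]
1 1 3.141592653589793 [np.float64(90.0), np.float64(90.0), np.float64(90.0), np.float64(90.0), np.float64(90.0), np.float64(90.0)]
1 1 -1.5707963267948966 [np.float64(180.0), np.float64(180.0), np.float64(180.0), np.float64(180.0), np.float64(180.0), np.float64(180.0)]
1 -1 0 [np.float64(85.8), np.float64(82.2), np.float64(86.6), np.float64(108.5), np.float64(68.7), np.float64(22.4)]
1 -1 1.5707963267948966 [np.float64(4.2), np.float64(172.2), np.float64(176.6), np.float64(161.5), np.float64(158.7), np.float64(67.6)]
1 -1 3.141592653589793 [np.float64(94.2), np.float64(97.8), np.float64(93.4), np.float64(71.5), np.float64(111.3), np.float64(157.6)]
1 -1 -1.5707963267948966 [np.float64(175.8), np.float64(7.8), np.float64(3.4), np.float64(18.5), np.float64(21.3), np.float64(112.4)]
-1 1 0 [np.float64(90.0), np.float64(90.0), np.float64(90.0), np.flo
[... 344 characters left out ...]
4(180.0), np.float64(180.0), np.float64(180.0), np.float64(180.0), np.float64(180.0), np.float64(147.7)]
-1 -1 0 [np.float64(85.8), np.float64(82.2), np.float64(86.6), np.float64(108.5), np.float64(68.8), np.float64(37.5)]
-1 -1 1.5707963267948966 [np.float64(4.2), np.float64(172.2), np.float64(176.6), np.float64(161.5), np.float64(158.8), np.float64(106.0)]
-1 -1 3.141592653589793 [np.float64(94.2), np.float64(97.8), np.float64(93.4), np.float64(71.5), np.float64(111.2), np.float64(169.0)]
-1 -1 -1.5707963267948966 [np.float64(175.8), np.float64(7.8), np.float64(3.4), np.float64(18.5), np.float64(21.2), np.float64(85.0)]
[ 0.2238  0.0037  0.4818  0.5629 -0.0046  0.2957] 0.025460392988406244
```

```bash
cat > ik.py <<'E'
from kin import *
from scipy.optimize import least_squares
def fk(v,q):
    h,r0,a,oa,b,o,t,d=v
    U=R.from_euler('ZY',[q[0],q[1]]);F=R.from_euler('ZY',[q[0],q[1]+q[2]])
    return np.array([0,0,h])+R.from_euler('Z',q[0]).apply([r0,d,0])+U.apply([oa,0,a])+F.apply([o,0,b])+Rk(q).apply([0,0,t])
s=least_squares(lambda v:np.concatenate([fk(v,q)-x for q,x,r in D]),[.22,0,.45,0,.5,0,.3,0]);V=s.x
LO=np.array([-2.63,-.94,.31,-1.31,0,-2.55]);HI=np.array([2.63,2.18,2.57,4.45,2.66,2.55])
def ik(P,Rt,q0):
    f=lambda q:np.concatenate([(fk(V,q)-P)*10,(Rk(q).inv()*Rt).as_rotvec()])
    r=least_squares(f,q0);return r.x,np.abs(r.fun).max()
if __name__=="__main__":
    print(V.round(4),np.abs(s.fun).max(),s.fun.reshape(-1,3).round(4))
E
python3 ik.py
```

```text
[ 2.515e-01  0.000e+00  5.123e-01 -2.000e-04  5.663e-01  1.400e-03
  3.478e-01  2.480e-02] 0.00033967724860445303 [[-0.0001 -0.0001 -0.    ]
 [-0.0001  0.0001  0.    ]
 [-0.      0.0001  0.    ]
 [-0.     -0.0003 -0.    ]
 [-0.0001  0.0001  0.    ]
 [ 0.      0.0001  0.    ]]
```

```bash
cat > opt.py <<'E'
from ik import *
from st import *
q0=np.array([.5,-.3,2.2,-.4,.9,2.3])
def tl(o,yaw,pitch,lean,flip):
    # lifter origin o world; grasp point height .066 - .019 to TCP along tool
    Rl=R.from_euler('ZY',[yaw,-pitch],degrees=True)
    Rt=Rl*R.from_euler('Y',lean,degrees=True)*R.from_matrix(np.diag([1.,-1,-1]))
    # lean>0: tool z tips backward
    g=o+Rl.apply([0,0,.0655]); P=g+Rt.apply([0,0,.019])
    if flip: Rt=Rt*R.from_euler('Z',180,degrees=True)
    return P,Rt
so=lambda x,z:S+RS.apply(np.array([x,0,z])/1000)
car=np.array([.6159,-.2121,.068])
Rc=R.from_euler('Z',8.3,degrees=True)
cases={'entry':(so(-174,-7),-6.5,30),'fin':(so(-60.5,-7),-6.5,30),'lift':(so(-60.5,-7)+[0,0,.06],-6.5,30),'level':(so(-60.5,-7)+[-.03,0,.08],-6.5,3),
 'car':(car+Rc.apply([-.059,0,-.015]),8.3,0),'carup':(car+Rc.apply([-.059,0,.06]),8.3,0),'carout':(car+Rc.apply([-.18,0,-.015]),8.3,0),'table':(np.array([.4705,.033,0]),-.5,0)}
for lean,flip in ((0,0),(10,0),(20,0),(30,0),(0,1),(-10,1)):
    print('lean',lean,'flip',flip)
    for k,(o,y,pt) in cases.items():
        P,Rt=tl(o,y,pt,lean,flip);qq=q0.copy()
        if flip:qq[5]-=np.pi
        q,e=ik(P,Rt,qq);print('  ',k,P.round(3),q.round(2),round(e,4),'' if (q>LO).all() and (q<HI).all() else 'OUT')
E
python3 opt.py
```

```text
lean 0 flip 0
   entry [0.434 0.255 0.072] [ 0.74 -0.06  2.39 -0.75  0.59  3.02] 0.0 OUT
   fin [0.532 0.244 0.129] [ 0.58 -0.02  2.22 -0.59  0.61  2.7 ] 0.0 OUT
   lift [0.532 0.244 0.189] [ 0.58 -0.1   2.17 -0.5   0.72  2.58] 0.0 OUT
   level [0.523 0.242 0.215] [ 0.41  0.06  1.87 -0.03  1.17  2.1 ] 0.0 
   car [ 0.558 -0.221  0.1  ] [-0.42  0.24  1.89 -0.    1.01  1.01] 0.0 
   carup [ 0.558 -0.221  0.175] [-0.42  0.16  1.83  0.    1.15  1.01] 0.0 
   carout [ 0.438 -0.238  0.1  ] [-0.55  0.05  2.11 -0.    0.98  0.88] 0.0 
   table [0.47  0.033 0.046] [ 0.02  0.08  2.2  -0.    0.87  1.6 ] 0.0 
lean 10 flip 0
   entry [0.431 0.255 0.071] [ 0.65 -0.04  2.31 -0.4   0.65  2.63] 0.0 OUT
   fin [0.529 0.244 0.128] [ 0.51  0.02  2.13 -0.3   0.73  2.39] 0.0 
   lift [0.529 0.244 0.188] [ 0.51 -0.05  2.07 -0.27  0.85  2.34] 0.0 
   level [0.519 0.242 0.215] [0.36 0.15 1.77 0.06 1.33 2.03] 0.0 
   car [ 0.554 -0.221  0.1  ] [-0.37  0.33  1.79 -0.09  1.18  1.1 ] 0.0 
   carup [ 0.554 -0.221  0.175] [-0.37  0.26  1.73 -0.09  1.31  1.08] 0.0 
   carout [ 0.435 -0.239  0.1  ] [-0.48  0.15  2.01
[... 1737 characters left out ...]
05  2.11 -0.    0.98 -2.26] 0.0 
   table [0.47  0.033 0.046] [ 0.02  0.08  2.2  -0.    0.87 -1.54] 0.0 
lean -10 flip 1
   entry [0.437 0.255 0.074] [ 0.85 -0.05  2.46 -1.15  0.61  0.33] 0.0 
   fin [0.535 0.244 0.131] [ 0.65 -0.04  2.31 -1.    0.56 -0.02] 0.0 
   lift [0.535 0.244 0.191] [ 0.65 -0.13  2.26 -0.84  0.64 -0.21] 0.0 
   level [0.526 0.241 0.216] [ 0.46 -0.03  1.97 -0.14  1.01 -0.93] 0.0 
   car [ 0.561 -0.22   0.1  ] [-0.47  0.16  2.    0.14  0.84 -2.27] 0.0 
   carup [ 0.561 -0.22   0.175] [-0.47  0.08  1.94  0.12  0.99 -2.25] 0.0 
   carout [ 0.441 -0.238  0.1  ] [-0.63 -0.03  2.2   0.16  0.85 -2.44] 0.0 
   table [0.474 0.033 0.047] [ 0.02 -0.02  2.31 -0.01  0.68 -1.54] 0.0
```

```bash
python3 - <<'E'
from workcell import bot
from opt import *
s=bot.read_state()
print(s['q'].round(3),rel(s,[.44,.10,.13],toolR(-.5)))
E
```

```text
lean 0 flip 0
   entry [0.434 0.255 0.072] [ 0.74 -0.06  2.39 -0.75  0.59  3.02] 0.0 OUT
   fin [0.532 0.244 0.129] [ 0.58 -0.02  2.22 -0.59  0.61  2.7 ] 0.0 OUT
   lift [0.532 0.244 0.189] [ 0.58 -0.1   2.17 -0.5   0.72  2.58] 0.0 OUT
   level [0.523 0.242 0.215] [ 0.41  0.06  1.87 -0.03  1.17  2.1 ] 0.0 
   car [ 0.558 -0.221  0.1  ] [-0.42  0.24  1.89 -0.    1.01  1.01] 0.0 
   carup [ 0.558 -0.221  0.175] [-0.42  0.16  1.83  0.    1.15  1.01] 0.0 
   carout [ 0.438 -0.238  0.1  ] [-0.55  0.05  2.11 -0.    0.98  0.88] 0.0 
   table [0.47  0.033 0.046] [ 0.02  0.08  2.2  -0.    0.87  1.6 ] 0.0 
lean 10 flip 0
   entry [0.431 0.255 0.071] [ 0.65 -0.04  2.31 -0.4   0.65  2.63] 0.0 OUT
   fin [0.529 0.244 0.128] [ 0.51  0.02  2.13 -0.3   0.73  2.39] 0.0 
   lift [0.529 0.244 0.188] [ 0.51 -0.05  2.07 -0.27  0.85  2.34] 0.0 
   level [0.519 0.242 0.215] [0.36 0.15 1.77 0.06 1.33 2.03] 0.0 
   car [ 0.554 -0.221  0.1  ] [-0.37  0.33  1.79 -0.09  1.18  1.1 ] 0.0 
   carup [ 0.554 -0.221  0.175] [-0.37  0.26  1.73 -0.09  1.31  1.08] 0.0 
   carout [ 0.435 -0.239  0.1  ] [-0.48  0.15  2.01
[... 1861 characters left out ...]
entry [0.437 0.255 0.074] [ 0.85 -0.05  2.46 -1.15  0.61  0.33] 0.0 
   fin [0.535 0.244 0.131] [ 0.65 -0.04  2.31 -1.    0.56 -0.02] 0.0 
   lift [0.535 0.244 0.191] [ 0.65 -0.13  2.26 -0.84  0.64 -0.21] 0.0 
   level [0.526 0.241 0.216] [ 0.46 -0.03  1.97 -0.14  1.01 -0.93] 0.0 
   car [ 0.561 -0.22   0.1  ] [-0.47  0.16  2.    0.14  0.84 -2.27] 0.0 
   carup [ 0.561 -0.22   0.175] [-0.47  0.08  1.94  0.12  0.99 -2.25] 0.0 
   carout [ 0.441 -0.238  0.1  ] [-0.63 -0.03  2.2   0.16  0.85 -2.44] 0.0 
   table [0.474 0.033 0.047] [ 0.02 -0.02  2.31 -0.01  0.68 -1.54] 0.0 
[ 0.661 -0.314  2.28  -0.427  0.835  2.552] (array([-25.05, 136.08,  77.91]), array([-1.000e-02, -2.822e+01, -4.300e+00]))
```

Call:
{"fn": "arm_command", "kwargs": {"targets": "-5 25 5 0 -6 -1 0;-10 60 15 0 -13 -2 0;-15 95 30 0 -20 -3 0;-20 125 50 0 -26 -4 0;-25 136 68 0 -28.2 -4.3 0;-25 136 78 0 -28.2 -4.3 0;-25 136 78 0 -28.2 -4.3 0;-25 136 78 0 -28.2 -4.3 0;-25 136 78 0 -28.2 -4.3 0"}}

```text
time: 6.73
tool_pos: [0.4395, 0.1006, 0.1296]
tcp_rot: [3.141, -0.01, 0.001]
wrist_force: [0.4, -0.2, -0.8]
width: 0.151
```

```bash
sed -i 's/^for lean,flip/if __name__=="__main__":\n  for lean,flip/; ' opt.py; python3 - <<'E'
s=open('opt.py').read();i=s.index('if __name__');open('opt.py','w').write(s[:i])
E
python3 - <<'E'
from workcell import bot
from opt import *
s=bot.read_state()
print(s['q'].round(3),s['tool_pos'],rel(s,[.44,.10,.047],toolR(-.5)))
E
```

```text
[ 1.710e-01 -7.700e-02  2.173e+00 -1.000e-03  1.045e+00  1.748e+00] [0.43946271 0.10060043 0.12963413] (array([ 0.47,  0.53, 82.64]), array([ 0.05, -0.05,  0.14]))
```

Set it down (target 0.5 mm above the former height, then press to contact).

Call:
{"fn": "arm_command", "kwargs": {"targets": "0 0 25 0 0 0 0;0 0 50 0 0 0 0;0 0 68 0 0 0 0;0 0 77 0 0 0 0;0 0 81 0 0 0 0;0 0 83 0 0 0 0;0 0 83.5 0 0 0 0;0 0 83.5 0 0 0 0;0 0 83.5 0 0 0 0"}}

```text
time: 7.48
tool_pos: [0.4396, 0.1008, 0.0462]
tcp_rot: [3.141, -0.008, 0.002]
wrist_force: [0.1, 1.0, 1.7]
width: 0.15
```

```bash
python3 - <<'E'
from workcell import bot
s=bot.read_state();print(s['tool_pos'],s['wrist_force'],s['torque'])
E
```

```text
[0.43964322 0.10080778 0.04624939] [0.13811007 0.96911432 1.71634122] [ 0.11645376  0.12157088 -0.05259341]
```

Call:
{"fn": "arm_command", "kwargs": {"targets": "0 0 0 0 0 0 0.5;0 0 0 0 0 0 0.5;0 0 0 0 0 0 0.5;-2 0 -0.3 0 -6 0 0.5;-4.5 0 -0.6 0 -12 0 0.5;-6.5 0 -1.2 0 -18 0 0.5;-7 0 -1.4 0 -22 0 0.5;-7 0 -1.4 0 -22 0 0.5;-7 0 -1.4 0 -22 0 0.5"}}

```text
time: 8.23
tool_pos: [0.4317, 0.1001, 0.0454]
tcp_rot: [3.083, -0.01, -0.602]
wrist_force: [-0.3, -0.2, 0.9]
width: 0.499
```

```bash
python3 snap.py w6; python3 - <<'E'
from workcell import bot
from opt import *
s=bot.read_state()
P,Rt=tl(np.array([.4396,.1008,-.0003]),-.5,0,22,0);print(s['tool_pos'],P,rel(s,P,Rt),s['wrist_force'])
E
```

```text
8.2333 [0.43174394 0.10008127 0.04536138] [ 3.0830086  -0.01000117 -0.60218131] [0.132 0.29  2.002 0.053 1.233 1.682]
[0.43091082 0.10006519 0.04559959] [0.43248275 0.10086211 0.04758351] (array([ 0.71, -0.8 , -2.43]), array([0.14, 0.1 , 0.11])) [-0.53162545 -0.09022789 -0.21642466]
```

View pics/w6.png

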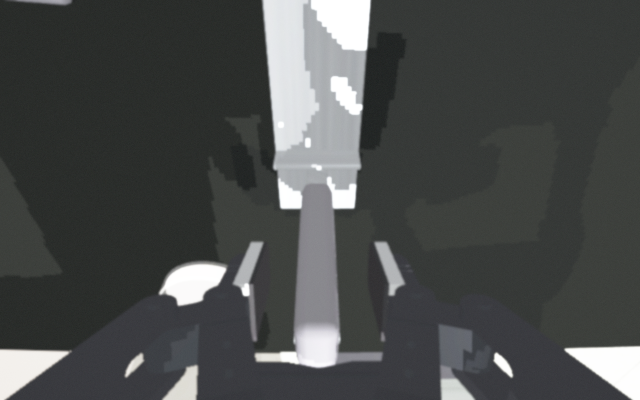

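Call:
{"fn": "arm_command", "kwargs": {"targets": "0.7 -0.8 -2 0 0 0 0.4;0.7 -0.8 -2 0 0 0 0.2;0.7 -0.8 -2 0 0 0 0;0.7 -0.8 -2 0 0 0 0;0.7 -0.8 -2 0 0 0 0;0.7 -0.8 -2 0 0 0 0;0.7 -0.8 -2 0 0 0 0;0.7 -0.8 -2 0 0 0 0", "newtons": 110}}

```text
time: 8.95
tool_pos: [0.4324, 0.1011, 0.0484]
tcp_rot: [3.083, -0.009, -0.603]
wrist_force: [-2.1, 0.4, 6.7]
width: 0.145
```

```bash
python3 snap.py w7; python3 - <<'E'
from workcell import bot
from opt import *
s=bot.read_state();print(s['wrist_force'],s['torque'],s['width'])
z=np.load("pics/w7.npz");p=bot.camera_params("wrist");g=z['im'].min(2);C=cloud(p,z['d'],z)
# edges of blade on plane z=.002
for v in range(5,140,15):
    u=np.where(g[v,240:400]>110)[0]+240
    X=onplane(p,[(u.min()-.5,v),(u.max()+.5,v)],.002,z);print(v,u.min(),u.max(),X[:,:2].round(4).tolist(),np.nanmedian(C[v,290:340,2]).round(4))
E
```

```text
8.95 [0.43241343 0.10114242 0.04841892] [ 3.08311235 -0.00887812 -0.60302824] [0.133 0.288 1.998 0.054 1.239 1.682]
[-1.64399827 -0.79980278  5.87423677] [0.06289484 0.29954243 0.04328038] 0.15338364342673916
5 266 371 [[0.5231, 0.1203], [0.5228, 0.0801]] 0.001
20 267 370 [[0.5178, 0.1205], [0.5175, 0.0801]] 0.0009
35 268 369 [[0.5122, 0.1206], [0.5119, 0.08]] 0.0009
50 270 368 [[0.5064, 0.1203], [0.5061, 0.08]] 0.0008
65 271 366 [[0.5002, 0.1204], [0.5, 0.0803]] 0.0009
80 272 364 [[0.4938, 0.1205], [0.4935, 0.0807]] 0.0007
95 273 363 [[0.487, 0.1207], [0.4868, 0.0806]] 0.0009
110 275 362 [[0.4799, 0.1203], [0.4796, 0.0806]] 0.0008
125 276 361 [[0.4724, 0.1205], [0.4721, 0.0805]] 0.0009
```

View pics/w7.png

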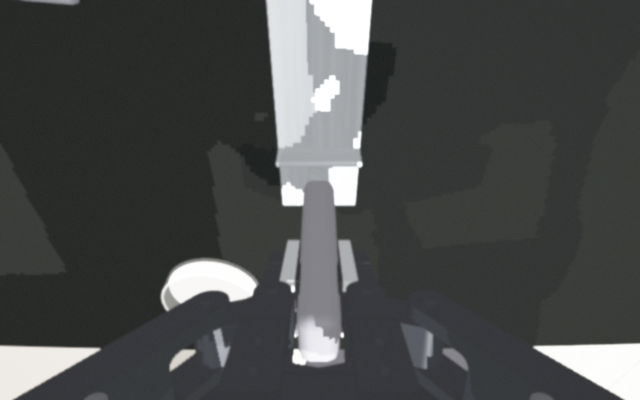

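```bash
python3 - <<'E'
from workcell import bot
from opt import *
z=np.load("pics/w7.npz");p=bot.camera_params("wrist");g=z['im'].min(2)
print(g[200:212,285],g[200:212,350]);print(onplane(p,[(285,206),(350,206)],.002,z)[:,:2])
# intermediate heel
print(g[155:170,280:360:15])
E
```

```text
[254 254 254 253 245 199 119  68  57  58  59  58] [253 253 253 252 241 185 105  59  52  52  54  51]
[[0.42294573 0.11920836]
 [0.42267168 0.08347608]]
[[169 165 164 165 164 164]
 [169 164 164 164 164 165]
 [167 163 164 163 164 165]
 [166 162 164 164 165 164]
 [166 165 165 166 164 166]
 [168 167 167 167 167 168]
 [170 170 172 174 175 177]
 [174 176 178 179 183 185]
 [175 178 179 182 184 187]
 [174 176 177 178 181 184]
 [169 172 172 172 185 188]
 [160 167 165 166 220 220]
 [151 162 158 163 248 247]
 [145 164 158 163 254 254]
 [144 167 158 161 254 254]]
```

```bash
cat > g.py <<'E'
from opt import *
from workcell import bot
M=np.eye(4)
def T(Rr,t):
    m=np.eye(4);m[:3,:3]=Rr.as_matrix();m[:3,3]=t;return m
Tt=T(R.from_rotvec([3.08311235,-0.00887812,-0.60302824]),[0.43241343,0.10114242,0.04841892])
Tl=T(R.from_euler('Z',-.4,degrees=True),[.4400,.1006,0.])
TL=np.linalg.inv(Tt)@Tl     # lifter in tool
def Lnow(s): return T(R.from_rotvec(s['tcp_rot']),s['tool_pos'])@TL
def tgt(o,yaw,pitch,roll=0):
    m=T(R.from_euler('ZYX',[yaw,-pitch,roll],degrees=True),o)@np.linalg.inv(TL)
    return m[:3,3],R.from_matrix(m[:3,:3])
def go(o,yaw,pitch):
    s=bot.read_state();P,Rt=tgt(o,yaw,pitch);q,e=ik(P,Rt,s['q'])
    d,w=rel(s,P,Rt);print('rel',d.tolist(),w.tolist(),'q',q.round(2),round(e,4),'OK' if (q>LO+.05).all() and (q<HI-.05).all() else 'OUT')
def show(s=None):
    s=s or bot.read_state();L=Lnow(s);e=R.from_matrix(L[:3,:3]).as_euler('ZYX',degrees=True)
    o=L[:3,3];sl=RS.inv().apply(o-S)*1000
    cc=Rc.inv().apply(o-car)*1000
    print('t',round(s['time'],2),'lifter o',(o*1000).round(1),'yaw,pitch,roll',e[0].round(2),-e[1].round(2),e[2].round(2),'slope',sl.round(1),'car',cc.round(1),'F',s['wrist_force'].round(1),'w',round(s['width'],3),'q',s['q'].round(2))
E
python3 - <<'E'
from g import *
show()
go([.43,.20,.09],-6.5,30)
go(so(-174,-7),-6.5,30);go(so(-60.5,-7),-6.5,30)
E
```

```text
t 9.0 lifter o [440.  100.6   0. ] yaw,pitch,roll -0.4 -0.0 -0.0 slope [-190.1 -152.9  -34.6] car [-128.9  334.8  -68. ] F [-1.6 -0.8  5.9] w 0.153 q [0.13 0.29 2.   0.05 1.24 1.68]
rel [-61.14, -102.58, -61.31] [0.74, 29.97, 6.17] q [ 0.48 -0.16  2.25 -0.1   0.93  2.21] 0.0 OK
rel [-14.12, -155.26, -17.82] [0.74, 29.97, 6.17] q [ 0.55  0.03  2.2  -0.12  0.81  2.31] 0.0 OK
rel [55.02, -144.61, -107.2] [0.74, 29.97, 6.17] q [ 0.44  0.1   2.   -0.09  0.92  2.17] 0.0 OK
```

Call:
{"fn": "arm_command", "kwargs": {"targets": "-7 0 -18 0 0 0 0;-15 -10 -38 0 0 0 0;-25 -30 -55 0 5 1 0;-38 -55 -61 0.2 12 2.5 0;-50 -80 -61 0.4 19 4 0;-58 -100 -61 0.6 26 5.4 0;-61 -102.5 -61 0.7 30 6.2 0;-61 -102.5 -61 0.7 30 6.2 0;-61 -102.5 -61 0.7 30 6.2 0;-61 -102.5 -61 0.7 30 6.2 0"}}

```text
time: 9.83
tool_pos: [0.3999, 0.2038, 0.1271]
tcp_rot: [3.119, -0.176, 0.214]
wrist_force: [0.2, -0.2, -1.2]
width: 0.15
```

```bash
python3 - <<'E'
from g import *
show()
go(so(-174,-7),-6.5,30)
E
python3 snap.py w8
```

```text
t 9.83 lifter o [430.5 199.8  88.9] yaw,pitch,roll -6.47 30.0 -0.07 slope [-163.6  -55.4   52.8] car [-124.   434.3   20.9] F [ 0.2 -0.2 -1.2] w 0.15 q [ 0.48 -0.15  2.25 -0.1   0.93  2.21]
rel [12.91, -55.53, 59.16] [0.06, -0.0, 0.01] q [ 0.55  0.03  2.2  -0.12  0.81  2.31] 0.0 OK
9.8333 [0.39994028 0.20376211 0.1270601 ] [ 3.11888536 -0.17571743  0.21427745] [ 0.476 -0.154  2.253 -0.098  0.933  2.214]
```

View pics/w8.png

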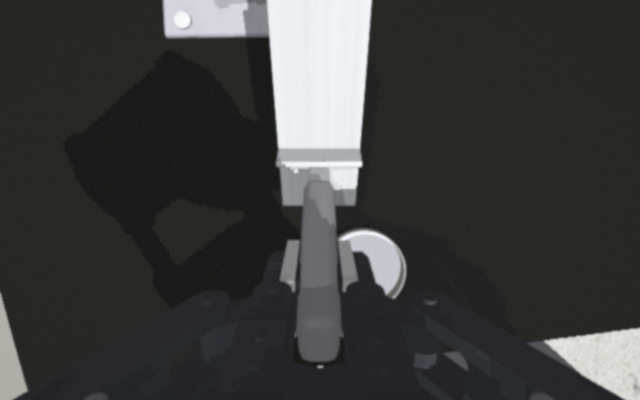

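Grip unchanged (heel row 155, blade 268–370). Move to the entry pose.

Call:
{"fn": "arm_command", "kwargs": {"targets": "3 -20 10 0 0 0 0;6 -40 28 0 0 0 0;10 -52 45 0 0 0 0;13 -55.5 55 0 0 0 0;13 -55.5 59 0 0 0 0;13 -55.5 59 0 0 0 0;13 -55.5 59 0 0 0 0;13 -55.5 59 0 0 0 0"}}

```text
time: 10.55
tool_pos: [0.4271, 0.2559, 0.0708]
tcp_rot: [3.119, -0.178, 0.216]
wrist_force: [0.4, 0.2, -1.0]
width: 0.148
```

```bash
python3 - <<'E'
from g import *
show()
go(so(-150,-7),-6.5,30)
go(so(-60.5,-7),-6.5,30)
for n in ("scene","side"):
    im,d=bot.read_camera(n);np.savez(f"pics/{n}1.npz",im=im,d=d)
    a=im[170:300,160:340] if n=="scene" else im[220:360,220:420]
    cv2.imwrite(f"pics/{n}1c.png",cv2.resize(a,None,fx=3.5,fy=3.5,interpolation=cv2.INTER_CUBIC))
E
```

```text
t 10.55 lifter o [457.7 251.8  32.7] yaw,pitch,roll -6.56 30.07 -0.05 slope [-173.4   -0.6   -6.5] car [-89.6 481.9 -35.3] F [ 0.4  0.2 -1. ] w 0.148 q [ 0.55  0.03  2.2  -0.12  0.81  2.31]
rel [21.91, -0.53, -8.36] [0.05, -0.07, -0.08] q [ 0.52  0.04  2.16 -0.11  0.83  2.28] 0.0 OK
rel [104.86, -0.48, -41.98] [0.05, -0.07, -0.08] q [ 0.44  0.1   2.   -0.09  0.92  2.17] 0.0 OK
```

View pics/side1c.png

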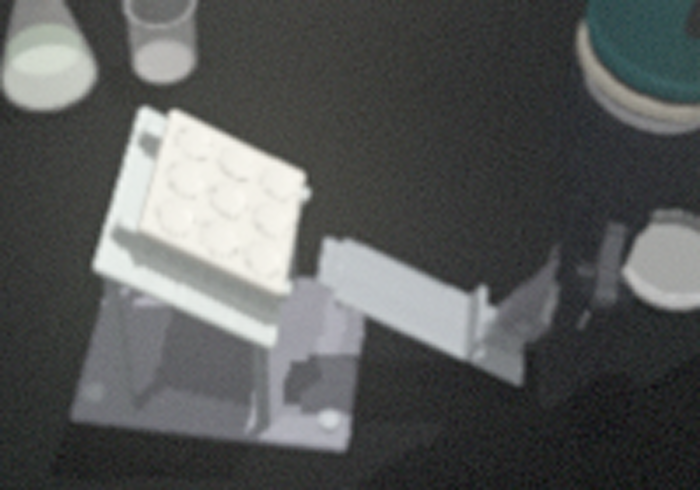

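View pics/scene1c.png

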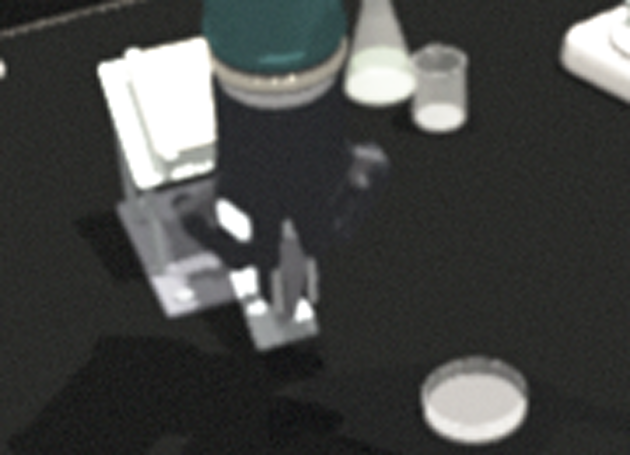

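```bash
python3 - <<'E'
from g import *
z=np.load("pics/side1.npz");p=bot.camera_params("side");C=cloud(p,z['d']);g=z['im'].min(2)
L=RS.inv().apply((C.reshape(-1,3)-S))*1000;L=L.reshape(C.shape)
x,y,zz=L[...,0],L[...,1],L[...,2]
with np.errstate(invalid='ignore'):
    pl=(abs(x)<45)&(abs(y)<50)&(abs(zz-8)<6)&(g>180)
    bl=(x>-190)&(x<-55)&(abs(y)<35)&(abs(zz+6)<10)&(g>120)
for n,m in(("plate",pl),("blade",bl)):
    Q=L[m];A=np.c_[Q[:,:2],np.ones(len(Q))];co,*_=np.linalg.lstsq(A,Q[:,2],rcond=None);r=Q[:,2]-A@co
    k=abs(r)<2;co,*_=np.linalg.lstsq(A[k],Q[k,2],rcond=None)
    rc=cv2.minAreaRect(Q[k][:,:2].astype(np.float32))
    print(n,len(Q),'z=',co.round(4),'rect',np.round(rc[0],1),np.round(rc[1],1),round(rc[2],1),'ylim',np.percentile(Q[k,1],[1,99]).round(1),'xlim',np.percentile(Q[k,0],[.5,99.5]).round(1))
E
```

```text
plate 1532 z= [ 2.0000e-04 -3.4000e-03  5.5217e+00] rect [1.1 2.2] [80.9 83.8] 89.5 ylim [-36.5  41.5] xlim [-36.6  42.7]
blade 874 z= [-2.9000e-03  1.0000e-02 -5.6343e+00] rect [-122.     1.1] [124.5  42.2] 0.8 ylim [-18.8  20.2] xlim [-180.4  -60.8]
```

```bash
sed -i 's/^so=.*/so=lambda x,z,y=0:S+RS.apply(np.array([x,y,z])\/1000)/' opt.py; python3 - <<'E'
from g import *
go(so(-174,-9,.5),-6.5,30)
go(so(-125,-9,.5),-6.5,30)
E
```

```text
rel [0.31, -0.63, 2.95] [0.01, -0.13, -0.07] q [ 0.55  0.03  2.2  -0.12  0.8   2.31] 0.0 OK
rel [45.74, -0.62, -15.41] [0.01, -0.13, -0.07] q [ 0.5   0.06  2.12 -0.11  0.85  2.25] 0.0 OK
```

Call:
{"fn": "arm_command", "kwargs": {"targets": "0.3 -0.6 3 0 0 0 0;0.3 -0.6 3 0 0 0 0;9 -0.6 -0.5 0 0 0 0;18 -0.6 -4 0 0 0 0;27 -0.6 -8 0 0 0 0;36 -0.6 -11.5 0 0 0 0;45.5 -0.6 -15.4 0 0 0 0;45.5 -0.6 -15.4 0 0 0 0;45.5 -0.6 -15.4 0 0 0 0"}}

```text
time: 11.4
tool_pos: [0.4707, 0.2524, 0.0926]
tcp_rot: [3.119, -0.178, 0.218]
wrist_force: [-0.2, -0.4, -1.5]
width: 0.152
```

```bash
python3 - <<'E'
from g import *
show()
go(so(-62,-9,.5),-6.5,30)
for n in ("side",):
    im,d=bot.read_camera(n);np.savez(f"pics/{n}2.npz",im=im,d=d)
    a=im[220:360,220:420]
    cv2.imwrite(f"pics/{n}2c.png",cv2.resize(a,None,fx=3.5,fy=3.5,interpolation=cv2.INTER_CUBIC))
E
```

```text
t 11.4 lifter o [501.3 248.3  54.5] yaw,pitch,roll -6.59 30.12 0.0 slope [-124.6    0.9   -9.5] car [-46.9 472.2 -13.5] F [-0.2 -0.4 -1.5] w 0.152 q [ 0.5   0.06  2.12 -0.11  0.85  2.25]
rel [57.92, 0.43, -23.96] [0.01, -0.12, -0.09] q [ 0.44  0.11  2.01 -0.09  0.92  2.18] 0.0 OK
```

View pics/side2c.png

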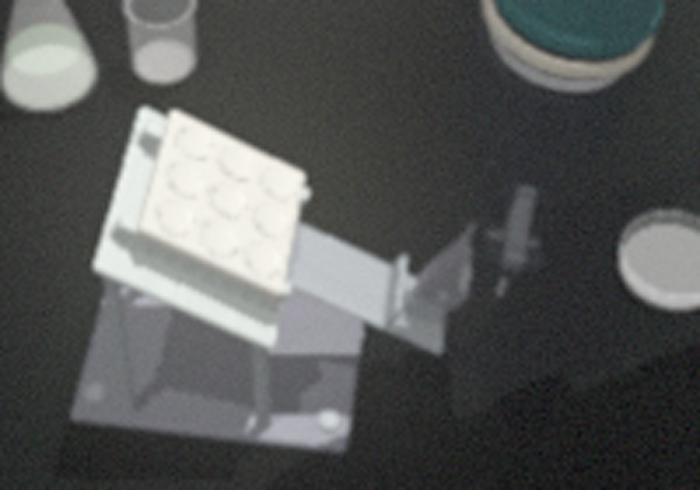

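The blade has entered under the plate (its lower edge at about (290,270) in the crop), with the plate unmoved and no force. Continue in.

Call:
{"fn": "arm_command", "kwargs": {"targets": "8 0.3 -3.3 0 0 0 0;17 0.3 -7 0 0 0 0;26 0.3 -10.8 0 0 0 0;35 0.3 -14.5 0 0 0 0;44 0.3 -18.2 0 0 0 0;51 0.3 -21 0 0 0 0;56 0.3 -23.2 0 0 0 0;58 0.3 -24 0 0 0 0;58 0.3 -24 0 0 0 0;58 0.3 -24 0 0 0 0"}}

```text
time: 12.28
tool_pos: [0.5229, 0.2458, 0.1233]
tcp_rot: [3.119, -0.177, 0.215]
wrist_force: [-0.8, -0.5, -1.7]
width: 0.148
```

```bash
python3 - <<'E'
from g import *
show()
go(so(-62,-9,.5)+[0,0,.008],-6.5,30)
go(so(-62,-9,.5)+[0,0,.035],-6.5,30)
for n in ("side",):
    im,d=bot.read_camera(n);np.savez(f"pics/{n}3.npz",im=im,d=d)
    a=im[220:360,220:420]
    cv2.imwrite(f"pics/{n}3c.png",cv2.resize(a,None,fx=3.5,fy=3.5,interpolation=cv2.INTER_CUBIC))
E
python3 snap.py w9
```

```text
t 12.28 lifter o [553.5 241.7  85.1] yaw,pitch,roll -6.5 30.02 -0.07 slope [-63.7   0.2  -9.2] car [  3.7 458.1  17.1] F [-0.8 -0.5 -1.7] w 0.148 q [ 0.44  0.1   2.01 -0.09  0.92  2.18]
rel [2.62, -0.2, -8.79] [0.07, -0.02, -0.03] q [ 0.44  0.1   2.   -0.09  0.93  2.17] 0.0 OK
rel [6.32, -0.12, -35.54] [0.07, -0.02, -0.03] q [ 0.44  0.07  1.97 -0.09  0.98  2.17] 0.0 OK
12.3333 [0.52266295 0.24577732 0.12309008] [ 3.11848935 -0.17643172  0.21424819] [ 0.441  0.105  2.009 -0.094  0.915  2.179]
```

View pics/side3c.png

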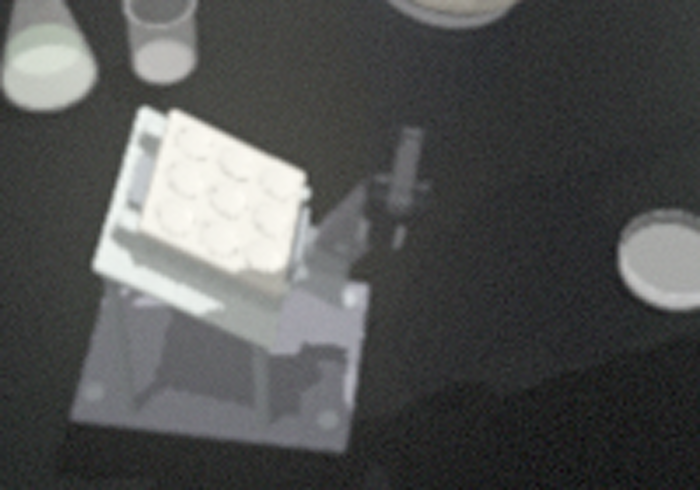

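View pics/w9.png

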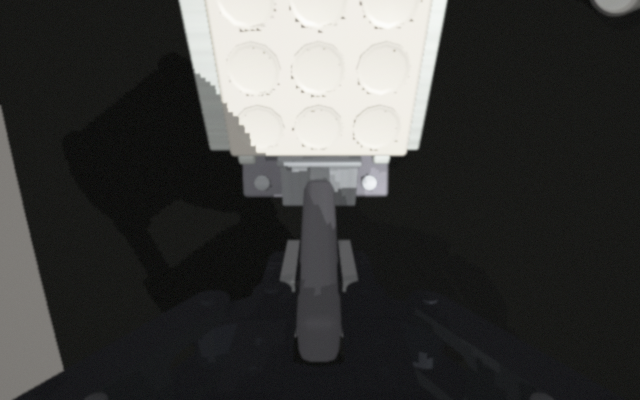

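```bash
python3 - <<'E'
from g import *
z=np.load("pics/w9.npz");p=bot.camera_params("wrist");g=z['im'].min(2)
print(g[148:170,300],g[148:170,345])
Rm,t=pose(p,z);L=Lnow({'tcp_rot':z['tcp_rot'],'tool_pos':z['tool_pos']})
def onL(uv,h): # plane at lifter height h
    w=ray(p,uv)@Rm.T;n=L[:3,2];o=L[:3,3]+n*h
    X=t+w*(((o-t)@n)/(w@n))[:,None];return ((X-L[:3,3])@L[:3,:3]*1000).round(1)
print('plate low edge (top, h=.0172)',onL([(235,155),(318,155.5),(405,155)],.0172))
print('heel top front',onL([(318,160.5),(318,163)],.015))
E
```

```text
[231 231 231 232 231 227 213 179 143 124 119 119 125 138 164 184 188 178
 162 151 151 153] [231 231 231 230 230 225 211 175 142 124 119 122 126 146 175 195 194 180
 165 153 153 161]
plate low edge (top, h=.0172) [[ 24.5  37.2  17.2]
 [ 24.2   0.2  17.2]
 [ 24.5 -38.7  17.2]]
heel top front [[20.1  0.2 15. ]
 [18.8  0.1 15. ]]
```

```bash
python3 - <<'E'
from g import *
go(so(-60.5,-9,.3),-6.5,30)
go(so(-60.5,-9,.3)+[0,0,.012],-6.5,30)
go(so(-60.5,-9,.3)+[0,0,.03],-6.5,30)
E
```

```text
rel [3.33, -0.09, -1.61] [0.08, 0.0, -0.01] q [ 0.44  0.11  2.   -0.09  0.92  2.17] 0.0 OK
rel [4.98, -0.05, -13.5] [0.08, 0.0, -0.01] q [ 0.44  0.09  1.99 -0.09  0.94  2.17] 0.0 OK
rel [7.44, 0.0, -31.33] [0.08, 0.0, -0.01] q [ 0.44  0.07  1.98 -0.09  0.98  2.17] 0.0 OK
```

Call:
{"fn": "arm_command", "kwargs": {"targets": "1.5 0 -0.7 0 0 0 0;3 0 -1.5 0 0 0 0;3.3 0 -3.5 0 0 0 0;3.6 0 -5.5 0 0 0 0;3.9 0 -7.5 0 0 0 0;4.2 0 -9 0 0 0 0;4.5 0 -10.5 0 0 0 0;4.7 0 -12 0 0 0 0;5 0 -13.5 0 0 0 0;5 0 -13.5 0 0 0 0"}}

```text
time: 13.22
tool_pos: [0.5266, 0.2457, 0.1381]
tcp_rot: [3.119, -0.177, 0.217]
wrist_force: [0.2, 0.5, -1.7]
width: 0.15
```

```bash
python3 - <<'E'
from g import *
show()
go(so(-60.5,-9,.3)+[0,0,.03],-6.5,30)
E
python3 snap.py w10
```

```text
t 13.22 lifter o [557.2 241.7 100. ] yaw,pitch,roll -6.52 30.1 -0.03 slope [-53.1   0.6   1.8] car [  7.4 457.5  32. ] F [ 0.2  0.5 -1.7] w 0.15 q [ 0.44  0.09  1.99 -0.09  0.94  2.17]
rel [1.37, 0.37, -16.95] [0.03, -0.1, -0.03] q [ 0.44  0.07  1.98 -0.09  0.98  2.17] 0.0 OK
13.2167 [0.52663557 0.24570675 0.13811662] [ 3.11906718 -0.17669626  0.21695732] [ 0.438  0.094  1.99  -0.092  0.942  2.172]
```

View pics/w10.png

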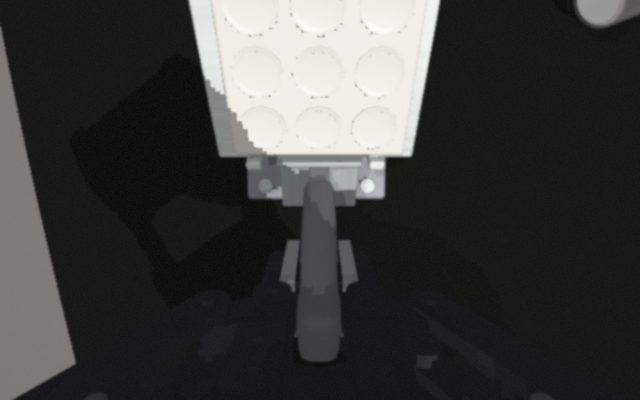

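```bash
cat > pl.py <<'E'
from g import *
import sys
def onL(z,uv,h):
    p=bot.camera_params("wrist");Rm,t=pose(p,z);L=Lnow({'tcp_rot':z['tcp_rot'],'tool_pos':z['tool_pos']})
    w=ray(p,uv)@Rm.T;n=L[:3,2];o=L[:3,3]+n*h
    X=t+w*(((o-t)@n)/(w@n))[:,None];return ((X-L[:3,3])@L[:3,:3]*1000)
if __name__=="__main__":
    z=np.load(f"pics/{sys.argv[1]}.npz");p=bot.camera_params("wrist")
    C=cloud(p,z['d'],z);L=Lnow({'tcp_rot':z['tcp_rot'],'tool_pos':z['tool_pos']})
    Q=((C-L[:3,3])@L[:3,:3])*1000
    im=z['im']
    for u in (245,275,318,360,390): print(u,[tuple(Q[v,u].round(1)) for v in (20,80,145,152)])
    print('low edge h10',onL(z,[(245,155.5),(318,155.5),(400,155.5)],.010).round(1).tolist())
E
python3 pl.py w9;python3 pl.py w10; python3 -c "
import cv2
a=cv2.imread('pics/w10.png')[0:215,170:470];cv2.imwrite('pics/w10c.png',cv2.resize(a,None,fx=2.6,fy=2.6))"
```

```text
245 [(np.float64(80.1), np.float64(26.2), np.float64(15.4)), (np.float64(58.4), np.float64(28.7), np.float64(16.4)), (np.float64(28.7), np.float64(32.5), np.float64(15.6)), (np.float64(24.8), np.float64(33.0), np.float64(15.1))]
275 [(np.float64(79.8), np.float64(15.6), np.float64(14.4)), (np.float64(58.7), np.float64(16.9), np.float64(17.0)), (np.float64(29.4), np.float64(19.0), np.float64(16.8)), (np.float64(25.0), np.float64(19.4), np.float64(15.5))]
318 [(np.float64(80.3), np.float64(0.2), np.float64(16.8)), (np.float64(58.4), np.float64(0.2), np.float64(16.5)), (np.float64(28.8), np.float64(0.2), np.float64(15.9)), (np.float64(24.8), np.float64(0.2), np.float64(15.2))]
360 [(np.float64(79.9), np.float64(-14.8), np.float64(14.8)), (np.float64(58.4), np.float64(-16.2), np.float64(16.3)), (np.float64(29.1), np.float64(-18.3), np.float64(16.4)), (np.float64(26.0), np.float64(-18.5), np.float64(17.1))]
390 [(np.float64(80.2), np.float64(-25.4), np.float64(15.8)), (np.float64(58.2), np.float64(-28.1), np.float64(15.5)), (np.float64(28.6), np.float64(-31.8), np.float64(15.4)), (np.floa
[... 629 characters left out ...]
)), (np.float64(55.7), np.float64(0.2), np.float64(9.2)), (np.float64(25.4), np.float64(0.1), np.float64(10.1)), (np.float64(20.5), np.float64(0.1), np.float64(8.3))]
360 [(np.float64(78.9), np.float64(-15.3), np.float64(10.3)), (np.float64(55.7), np.float64(-17.1), np.float64(9.1)), (np.float64(24.6), np.float64(-19.4), np.float64(8.8)), (np.float64(21.8), np.float64(-19.4), np.float64(10.3))]
390 [(np.float64(78.4), np.float64(-26.9), np.float64(7.7)), (np.float64(55.4), np.float64(-29.6), np.float64(8.3)), (np.float64(25.3), np.float64(-33.1), np.float64(9.8)), (np.float64(20.8), np.float64(-33.8), np.float64(8.6))]
low edge h10 [[19.7, 34.5, 10.0], [19.6, 0.1, 10.0], [19.7, -38.5, 10.0]]
```

View pics/w10c.png

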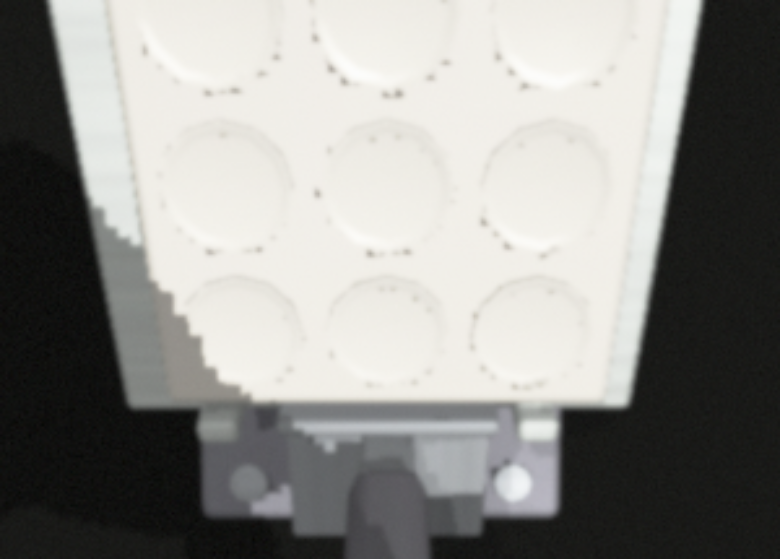

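```bash
python3 - <<'E'
from g import *
show()
go([.557,.2417,.130],-6.5,30)
go([.545,.235,.175],-6.5,8)
E
```

```text
t 13.27 lifter o [557.1 241.7  99.8] yaw,pitch,roll -6.51 30.09 -0.04 slope [-53.3   0.6   1.7] car [  7.3 457.5  31.8] F [-0.2 -0.4 -2.8] w 0.147 q [ 0.44  0.09  1.99 -0.09  0.94  2.17]
rel [4.14, 0.09, -29.93] [0.03, -0.09, -0.03] q [ 0.44  0.06  1.96 -0.09  1.    2.16] 0.0 OK
rel [16.88, 8.22, -82.41] [0.05, -22.09, -0.07] q [0.32 0.24 1.67 0.1  1.46 1.98] 0.0 OK
```

Call:
{"fn": "arm_command", "kwargs": {"targets": "0.5 0 -4 0 0 0 0;1.5 0 -10 0 0 0 0;2.7 0 -18 0 0 0 0;4.5 1 -28 0 -1.5 0 0;6.5 2 -38 0 -4 0 0;9 3.5 -49 0 -8 0 0;11.5 5.5 -60 0 -12 0 0;14 7 -70 0 -16 0 0;16 8 -78 0 -19.5 0 0;17 8 -82 0 -22 0 0"}}

```text
time: 14.1
tool_pos: [0.5331, 0.2372, 0.2239]
tcp_rot: [-3.1, 0.177, 0.38]
wrist_force: [0.1, 0.1, -2.1]
width: 0.15
```

```bash
python3 snap.py w11;python3 - <<'E'
from g import *
show()
go([.5575,-.2206,.15],8.3,6)
im,d=bot.read_camera("side");a=im[200:340,200:440];cv2.imwrite("pics/side4c.png",cv2.resize(a,None,fx=3,fy=3))
E
```

```text
14.1 [0.53305113 0.23724087 0.22386304] [-3.10032656  0.17659284  0.3803172 ] [0.316 0.242 1.664 0.101 1.459 1.978]
t 14.15 lifter o [548.2 234.9 176.5] yaw,pitch,roll -6.63 8.11 0.02 slope [-21.9  -7.2  72.1] car [ -2.5 452.1 108.5] F [ 2.5  0.6 -2.4] w 0.148 q [0.32 0.24 1.66 0.1  1.46 1.98]
rel [67.81, 454.71, 10.33] [-3.9, -2.08, -14.41] q [-0.35  0.29  1.66 -0.13  1.44  1.11] 0.0 OK
```

View pics/w11.png

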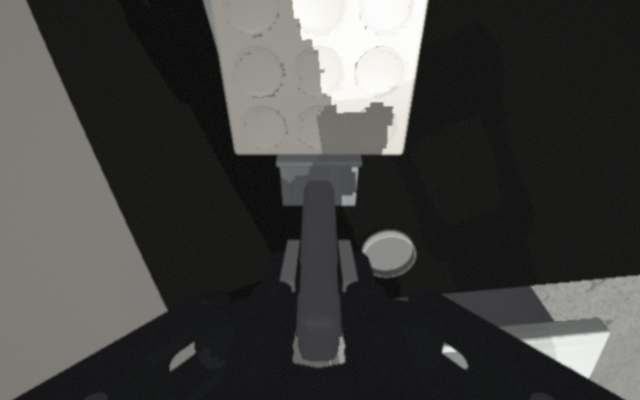

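View pics/side4c.png

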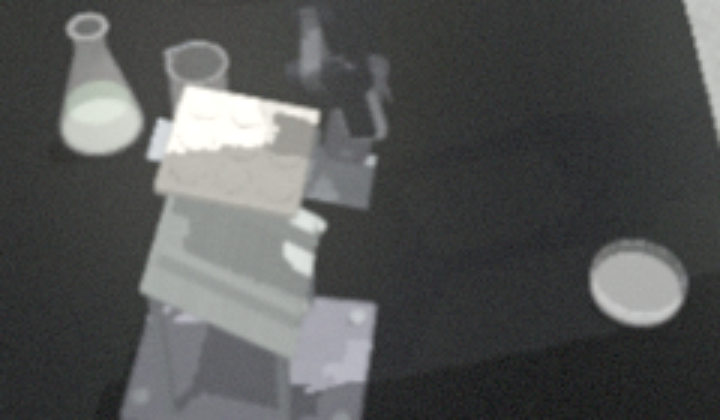

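```bash
cat > plp.py <<'E'
from pl import *
def plate(tag):
    z=np.load(f"pics/{tag}.npz");g=cv2.GaussianBlur(z['im'].min(2),(3,3),0).astype(int)
    L=[];Rr=[]
    for v in range(8,145,4):
        row=g[v]; dl=np.diff(row[190:260]);dr=np.diff(row[380:450])
        L.append((190+dl.argmax()+.5,v));Rr.append((380+dr.argmin()+.5,v))
    B=[]
    for u in range(245,400,5):
        B.append((u,140+np.diff(g[140:165,u]).argmin()+.5))
    out=[]
    for nm,E,ax in(("L",L,1),("R",Rr,1),("B",B,0)):
        X=onL(z,E,.010)[:,:2]
        vx,vy,x0,y0=cv2.fitLine(X.astype(np.float32),cv2.DIST_HUBER,0,1e-3,1e-3).ravel()
        if ax==1:
            out.append((nm,'ang',np.degrees(np.arctan(vy/vx)).round(2),'y@60',(y0+(60-x0)*vy/vx).round(2)))
        else: out.append((nm,'ang',np.degrees(np.arctan(-vx/vy)).round(2),'x@0',(x0+(0-y0)*vx/vy).round(2)))
        r=np.abs((X-[x0,y0])@[-vy,vx]);out[-1]+=('res',np.median(r).round(2))
    print(*out,sep='\n')
if __name__=="__main__": plate(sys.argv[1])
E
python3 plp.py w11
```

```text
('L', 'ang', np.float32(1.3), 'y@60', np.float32(39.62), 'res', np.float64(0.32))
('R', 'ang', np.float32(0.12), 'y@60', np.float32(-39.05), 'res', np.float64(0.12))
('B', 'ang', np.float32(-0.47), 'x@0', np.float32(21.2), 'res', np.float64(0.2))
```

Call:
{"fn": "arm_command", "kwargs": {"targets": "0.7 5 0 0 0 0 0;2.2 15 0.4 0 0 0 0;4.5 30 0.8 0 0 0 0;7.5 50 1.2 0 0 0 0;11.2 75 1.8 0 0 0 0;15.2 102 2.4 0 0 0 0;19.4 130 3 0 0 0 0;23.6 158 3.7 0 0 0 0;27.8 186 4.3 0 0 0 0;32 214 5 0 0 0 0"}}

```text
time: 15.03
tool_pos: [0.5351, 0.0188, 0.209]
tcp_rot: [-3.102, 0.176, 0.383]
wrist_force: [0.4, 0.0, -3.1]
width: 0.153
```

Call:
{"fn": "arm_command", "kwargs": {"targets": "4.2 28 0.6 -0.3 -0.1 -1 0;8.4 56 1.2 -0.7 -0.4 -2.5 0;12.5 84 1.8 -1.2 -0.6 -4.5 0;16.5 111 2.4 -1.8 -1 -6.6 0;20.2 136 3 -2.3 -1.3 -8.7 0;23.6 159 3.5 -2.8 -1.5 -10.5 0;26.6 179 4 -3.2 -1.7 -12 0;29.1 196 4.4 -3.5 -1.9 -13.2 0;31.2 210 4.7 -3.8 -2 -14 0;32.8 221 5 -3.9 -2.1 -14.4 0"}}

```text
time: 15.87
tool_pos: [0.5403, -0.2037, 0.1967]
tcp_rot: [3.078, 0.226, -0.439]
wrist_force: [0.1, -0.8, -2.7]
width: 0.15
```

```bash
python3 - <<'E'
from g import *
show()
o=car+Rc.apply([-.0595,-.0003,0]);
go([o[0],o[1],.15],8.3,6);go([o[0],o[1],.11],8.3,0)
E
```

```text
t 15.87 lifter o [ 552.8 -202.5  149.4] yaw,pitch,roll 8.35 5.87 -0.11 slope [  11.3 -441.2   21.6] car [-61.1  18.6  81.4] F [ 0.1 -0.8 -2.7] w 0.15 q [-0.33  0.28  1.68 -0.13  1.44  1.13]
rel [1.24, 19.0, -0.95] [0.11, 0.13, 0.01] q [-0.35  0.29  1.66 -0.14  1.44  1.11] 0.0 OK
rel [16.96, 18.89, 35.03] [0.12, -5.87, -0.01] q [-0.32  0.39  1.62 -0.17  1.48  1.15] 0.0 OK
```

Call:
{"fn": "arm_command", "kwargs": {"targets": "1 8 1 0 0 0 0;3 13 4 0 -1 0 0;6 16 10 0 -2 0 0;9 18 17 0 -3 0 0;12 18.5 24 0 -4.2 0 0;15 19 30 0 -5.2 0 0;16.5 19 34 0.1 -5.9 0 0;17 19 35 0.1 -5.9 0 0;17 19 35 0.1 -5.9 0 0"}}

```text
time: 16.62
tool_pos: [0.5509, -0.2192, 0.1574]
tcp_rot: [3.047, 0.225, -0.599]
wrist_force: [0.1, 0.8, -2.5]
width: 0.154
```

```bash
python3 snap.py w12; python3 - <<'E'
from g import *
show()
for n in ("side","scene"):
    im,d=bot.read_camera(n);np.savez(f"pics/{n}5.npz",im=im,d=d)
    a=im[110:250,220:400] if n=="side" else im[120:260,280:460]
    cv2.imwrite(f"pics/{n}5c.png",cv2.resize(a,None,fx=4,fy=4,interpolation=cv2.INTER_CUBIC))
E
python3 plp.py w12
```

```text
16.6167 [ 0.55092328 -0.21917066  0.15735612] [ 3.04692586  0.22489287 -0.59871856] [-0.321  0.398  1.616 -0.172  1.478  1.149]
t 16.67 lifter o [ 558.6 -218.8  109.7] yaw,pitch,roll 8.35 -0.04 0.04 slope [  -1.9 -456.8  -16.6] car [-57.7   1.7  41.7] F [ 0.1  0.5 -2. ] w 0.152 q [-0.32  0.4   1.62 -0.17  1.48  1.15]
('L', 'ang', np.float32(0.82), 'y@60', np.float32(47.08), 'res', np.float64(0.11))
('R', 'ang', np.float32(1.08), 'y@60', np.float32(-49.14), 'res', np.float64(0.28))
('B', 'ang', np.float32(1.1), 'x@0', np.float32(21.3), 'res', np.float64(0.33))
```

View pics/w12.png

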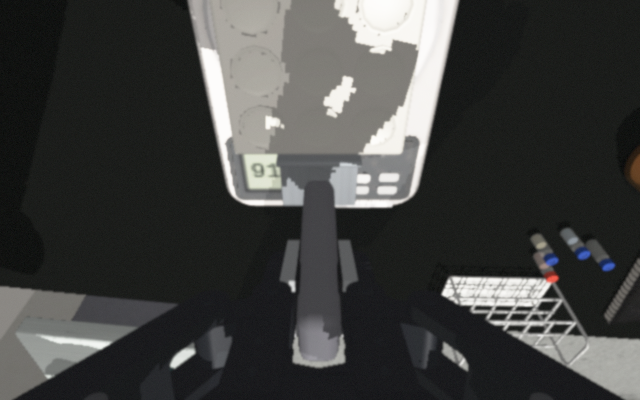

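View pics/side5c.png

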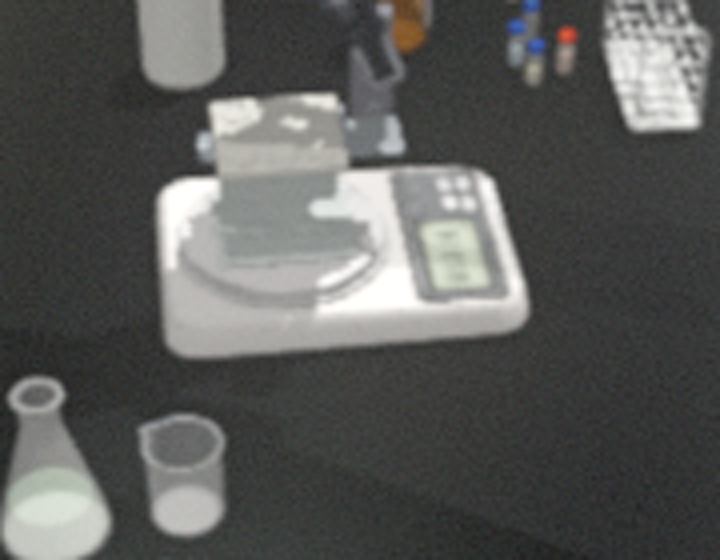

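View pics/scene5c.png

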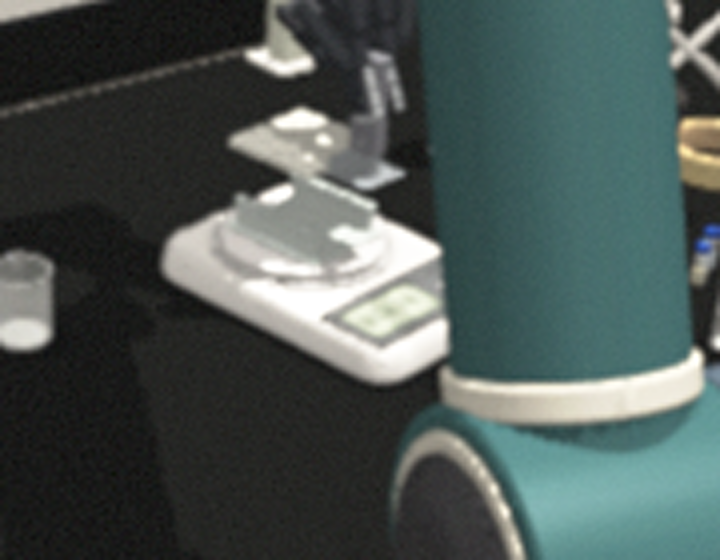

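```bash
python3 - <<'E'
from g import *
for n,c0 in (("side",(.6209,-.2106)),("scene",(.6147,-.2125))):
    z=np.load(f"pics/{n}5.npz");p=bot.camera_params(n);C=cloud(p,z['d'])
    X,Y,Z=C[...,0],C[...,1],C[...,2]
    with np.errstate(invalid='ignore'): m=(X>.55)&(X<.69)&(Y<-.15)&(Y>-.28)&(Z>.112)&(Z<.126)&(z['im'].min(2)>60)
    P=C[m];r=cv2.minAreaRect((P[:,:2]*1000).astype(np.float32));print(n,m.sum(),np.median(Z[m]),r)
    d=Rc.inv().apply([r[0][0]-c0[0]*1000,r[0][1]-c0[1]*1000,0]);print('  plate rel carrier in balance axes',d.round(1))
L=Lnow(bot.read_state());pc=L@[.0593,.0003,.006,1];print('pred plate',pc[:3],'rel car',(Rc.inv().apply(pc[:3]-car)*1000).round(1))
go(car+Rc.apply([-.0595,-.0003,.010]),8.3,0)
E
```

```text
side 713 0.11932096097363121 ((608.6911010742188, -210.68978881835938), (123.35677337646484, 83.80355834960938), 9.325974464416504)
  plate rel carrier in balance axes [-12.1   1.7   0. ]
scene 357 0.11879918658697874 ((603.5126342773438, -211.146484375), (109.92256164550781, 81.12940216064453), 9.621930122375488)
  plate rel carrier in balance axes [-10.9   3.    0. ]
pred plate [ 0.61753304 -0.2102446   0.11667496] rel car [ 1.9  1.6 48.7]
rel [10.36, 1.53, 31.0] [0.02, -0.05, 0.02] q [-0.32  0.42  1.64 -0.17  1.43  1.16] 0.0 OK
```

```bash
cat > pc.py <<'E'
from g import *
def ext(tag,n,c0,zlo,zhi):
    z=np.load(f"pics/{tag}.npz");p=bot.camera_params(n);C=cloud(p,z['d'])
    Q=Rc.inv().apply((C.reshape(-1,3)-[c0[0],c0[1],0]))*1000
    Q=Q[(Q[:,2]>zlo)&(Q[:,2]<zhi)&(abs(Q[:,1])>23)&(abs(Q[:,1])<55)&(abs(Q[:,0])<70)&(z['im'].min(2).ravel()>60)]
    print(tag,len(Q),'x',np.percentile(Q[:,0],[0,1,3,50,97,99,100]).round(1),'y',np.percentile(Q[:,1],[0,1,3,50,97,99,100]).round(1),'z',np.median(Q[:,2]).round(1))
    print('   rect',cv2.minAreaRect(Q[:,:2].astype(np.float32)))
if __name__=="__main__":
    ext("side5","side",(.6209,-.2106),110,128);ext("scene5","scene",(.6147,-.2125),110,128)
E
python3 pc.py
```

```text
side5 300 x [-58.6 -37.8 -36.3   2.4  38.8  40.3  41.3] y [-40.2 -38.1 -35.7  29.7  42.8  43.3  44.4] z 119.2
   rect ((-8.259723663330078, 1.7422676086425781), (99.85313415527344, 83.80353546142578), 1.0259687900543213)
scene5 153 x [-39.5 -39.2 -37.4   2.   38.4  39.5  44.9] y [-37.4 -36.8 -34.6  32.8  42.9  43.3  43.8] z 118.4
   rect ((2.354686737060547, 3.1435546875), (79.0372543334961, 84.4600601196289), 4.827499866485596)
```

```bash
python3 - <<'E'
from g import *
show()
go(car+Rc.apply([-.0592,-.0008,.008]),8.3,0)
go(car+Rc.apply([-.0592,-.0008,-.010]),8.3,0)
E
```

```text
t 16.77 lifter o [ 558.9 -219.1  110.6] yaw,pitch,roll 8.32 0.05 -0.01 slope [  -1.1 -457.1  -15.9] car [-57.4   1.3  42.6] F [ 0.3 -0.9 -2.6] w 0.15 q [-0.32  0.4   1.62 -0.17  1.48  1.15]
rel [11.39, 2.03, 32.74] [0.02, -0.05, 0.02] q [-0.32  0.43  1.64 -0.17  1.42  1.16] 0.0 OK
rel [18.16, 2.01, 49.42] [0.02, -0.05, 0.02] q [-0.32  0.44  1.65 -0.18  1.39  1.16] 0.0 OK
```

Call:
{"fn": "arm_command", "kwargs": {"targets": "1 0.5 3 0 0 0 0;3 1 9 0 0 0 0;5.5 1.5 16 0 0 0 0;8 2 23 0 0 0 0;10 2 28.5 0 0 0 0;11.2 2 32 0 0 0 0;11.4 2 32.7 0 0 0 0;11.4 2 32.7 0 0 0 0;11.4 2 32.7 0 0 0 0"}}

```text
time: 17.52
tool_pos: [0.5497, -0.2221, 0.124]
tcp_rot: [3.047, 0.223, -0.595]
wrist_force: [0.6, -0.1, -2.1]
width: 0.152
```

```bash
python3 snap.py w13; python3 - <<'E'
from g import *
show()
go(car+Rc.apply([-.0592,-.0008,-.010]),8.3,0)
for n in ("side","scene"):
    im,d=bot.read_camera(n);np.savez(f"pics/{n}6.npz",im=im,d=d)
from pc import ext
ext("side6","side",(.6209,-.2106),75,95);ext("scene6","scene",(.6147,-.2125),75,95)
im=np.load("pics/side6.npz")['im'];cv2.imwrite("pics/side6c.png",cv2.resize(im[130:220,230:370],None,fx=5,fy=5,interpolation=cv2.INTER_CUBIC))
E
```

```text
17.5167 [ 0.5497388  -0.22207897  0.12403088] [ 3.04688757  0.22328799 -0.59544917] [-0.325  0.426  1.643 -0.175  1.422  1.156]
t 17.57 lifter o [ 557.5 -221.5   75.9] yaw,pitch,roll 8.31 0.04 -0.0 slope [ -19.5 -459.6  -45.5] car [-59.1  -0.9   7.9] F [-0.6  0.3 -2. ] w 0.151 q [-0.33  0.43  1.64 -0.17  1.42  1.16]
rel [6.67, -0.13, 16.57] [0.01, -0.04, 0.01] q [-0.32  0.44  1.65 -0.18  1.39  1.16] 0.0 OK
side6 293 x [-51.3 -39.3 -37.1   1.   38.   39.2  39.9] y [-42.7 -39.7 -38.6  27.6  40.4  41.5  43. ] z 85.3
   rect ((-6.040615081787109, -0.21612167358398438), (91.09747314453125, 85.4340591430664), 0.6810422539710999)
scene6 146 x [-40.8 -39.4 -38.2   3.5  38.9  40.9  43.3] y [-39.7 -38.1 -36.7  31.6  41.2  41.5  41.5] z 84.1
   rect ((1.3306541442871094, 1.5187149047851562), (82.18492126464844, 81.82678985595703), 1.8065553903579712)
```

View pics/side6c.png

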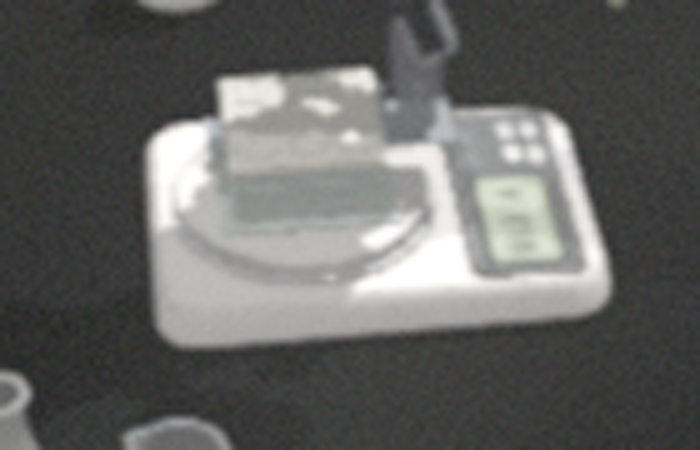

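View pics/w13.png

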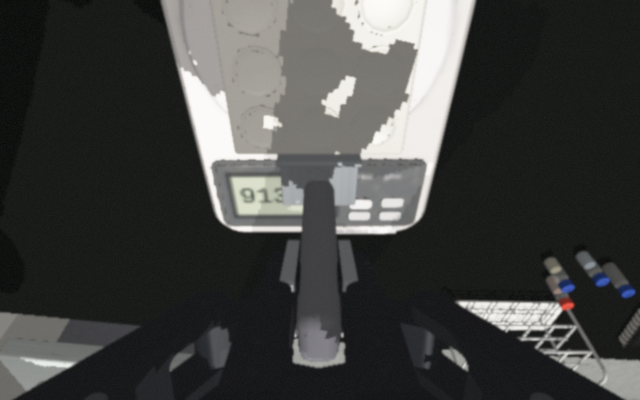

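Call:
{"fn": "arm_command", "kwargs": {"targets": "0.8 0 2 0 0 0 0;1.9 0 4.6 0 0 0 0;2.6 0 6.5 0 0 0 0;3.1 0 7.8 0 0 0 0;3.6 0 8.9 0 0 0 0;4 0 10 0 0 0 0;4.5 0 11.1 0 0 0 0;5.2 0 12.9 0 0 0 0;6 0 14.9 0 0 0 0;6.5 0 16.2 0 0 0 0"}}

```text
time: 18.5
tool_pos: [0.5496, -0.2221, 0.1063]
tcp_rot: [3.047, 0.223, -0.595]
wrist_force: [0.2, 0.0, -0.8]
width: 0.148
```

Call:
{"fn": "arm_command", "kwargs": {"targets": "0 0 0 0 0 0 0;0 0 0 0 0 0 0"}}

```text
time: 18.67
tool_pos: [0.5496, -0.222, 0.1063]
tcp_rot: [3.047, 0.223, -0.596]
wrist_force: [-1.0, -0.5, -1.0]
width: 0.149
```

```bash
python3 snap.py w14; python3 - <<'E'
from g import *
show()
go(car+Rc.apply([-.175,-.0008,-.0095]),8.3,0)
for n in ("side","scene"):
    im,d=bot.read_camera(n);np.savez(f"pics/{n}7.npz",im=im,d=d)
from pc import ext
ext("side7","side",(.6209,-.2106),68,90);ext("scene7","scene",(.6147,-.2125),68,90)
im=np.load("pics/side7.npz")['im'];cv2.imwrite("pics/side7c.png",cv2.resize(im[130:220,230:370],None,fx=5,fy=5,interpolation=cv2.INTER_CUBIC))
E
```

```text
18.6667 [ 0.5495737  -0.22200617  0.10632818] [ 3.04708216  0.22340206 -0.59563604] [-0.325  0.443  1.655 -0.175  1.394  1.161]
t 18.72 lifter o [ 557.2 -221.4   58. ] yaw,pitch,roll 8.32 0.01 0.02 slope [ -28.7 -459.5  -60.8] car [-59.5  -0.7 -10. ] F [-1.1 -0.5 -1.8] w 0.15 q [-0.33  0.44  1.65 -0.18  1.39  1.16]
rel [-107.2, -0.16, 43.08] [-0.01, -0.01, 0.02] q [-0.41  0.27  1.89 -0.21  1.32  1.1 ] 0.0 OK
side7 297 x [-40.8 -39.8 -38.9  -0.9  36.6  38.6  39.2] y [-42.3 -40.1 -38.5  27.9  41.7  43.   44. ] z 76.0
   rect ((-1.2794685363769531, 0.7499542236328125), (86.00723266601562, 79.47044372558594), 88.79895782470703)
scene7 149 x [-39.7 -39.4 -38.5   3.   37.2  38.5  40.3] y [-41.7 -40.7 -36.7  31.1  40.5  41.3  41.5] z 74.1
   rect ((-0.4114341735839844, 0.21628952026367188), (82.93952178955078, 79.82389068603516), 88.833740234375)
```

View pics/side7c.png

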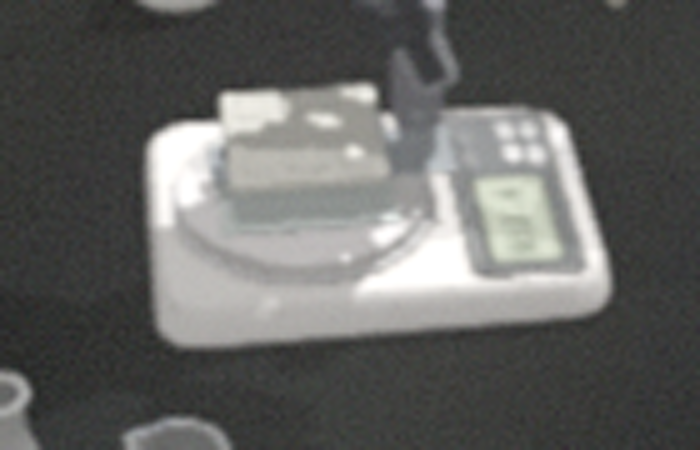

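View pics/w14.png

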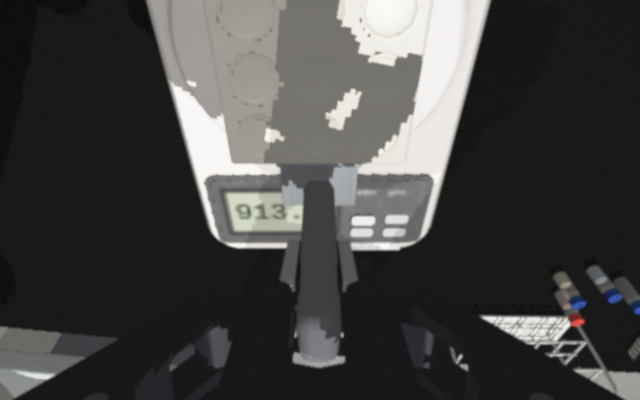

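Call:
{"fn": "arm_command", "kwargs": {"targets": "-3 0 1.2 0 0 0 0;-9 0 3.6 0 0 0 0;-19 0 7.6 0 0 0 0;-33 0 13.3 0 0 0 0;-50 0 20.1 0 0 0 0;-69 0 27.7 0 0 0 0;-88 0 35.4 0 0 0 0;-105 0 42.2 0 0 0 0;-117 0 47 0 0 0 0;-122 0 49 0 0 0 0"}}

```text
time: 19.65
tool_pos: [0.4169, -0.2413, 0.1071]
tcp_rot: [3.047, 0.222, -0.598]
wrist_force: [-0.1, 0.3, -1.1]
width: 0.15
```

```bash
python3 snap.py w15; python3 - <<'E'
from g import *
show()
L=Lnow(bot.read_state());o=L[:3,3]
go([o[0],o[1],.12],8.3,0)
go([.45,-.02,.10],0,0)
go([.45,-.0,.05],0,0);go([.45,-.0,.0],0,0)
for n in ("side","scene"):
    im,d=bot.read_camera(n);np.savez(f"pics/{n}8.npz",im=im,d=d)
from pc import ext
ext("side8","side",(.6209,-.2106),68,90);ext("scene8","scene",(.6147,-.2125),68,90)
im=np.load("pics/side8.npz")['im'];cv2.imwrite("pics/side8c.png",cv2.resize(im[130:270,230:430],None,fx=4,fy=4,interpolation=cv2.INTER_CUBIC))
E
```

```text
19.65 [ 0.41687346 -0.24125608  0.1070959 ] [ 3.04725151  0.22176982 -0.59765349] [-0.428  0.242  1.927 -0.214  1.309  1.088]
t 19.7 lifter o [ 424.6 -240.7   58.8] yaw,pitch,roll 8.25 -0.06 0.03 slope [-140.5 -493.7    4.6] car [-193.4   -0.7   -9.2] F [-0.5  0.6 -1.1] w 0.152 q [-0.43  0.24  1.93 -0.21  1.31  1.09]
rel [-23.18, 0.01, -56.68] [-0.05, 0.06, -0.04] q [-0.43  0.18  1.88 -0.21  1.42  1.06] 0.0 OK
rel [37.35, -215.78, -59.9] [3.08, 0.05, 7.65] q [-0.08  0.17  1.93 -0.03  1.43  1.5 ] 0.0 OK
rel [58.91, -235.6, -14.71] [3.08, 0.05, 7.65] q [-0.04  0.22  1.97 -0.02  1.34  1.54] 0.0 OK
rel [77.8, -235.62, 31.59] [3.08, 0.05, 7.65] q [-0.04  0.29  2.   -0.02  1.24  1.54] 0.0 OK
side8 295 x [-40.5 -39.2 -38.6   1.   36.9  38.6  39.2] y [-41.3 -40.2 -38.9  28.5  40.7  41.6  43.4] z 75.8
   rect ((-0.7683486938476562, 1.0082283020019531), (84.75507354736328, 79.66956329345703), 89.75147247314453)
scene8 173 x [-41.5 -41.2 -39.7  -3.2  36.   38.7  40.4] y [-40.6 -40.3 -38.5  28.5  40.7  41.8  43.2] z 74.3
   rect ((-1.3799171447753906, 1.2462501525878906), (81.79888916015625, 82.57592010498047), 1.9648633003234863)
```

View pics/side8c.png

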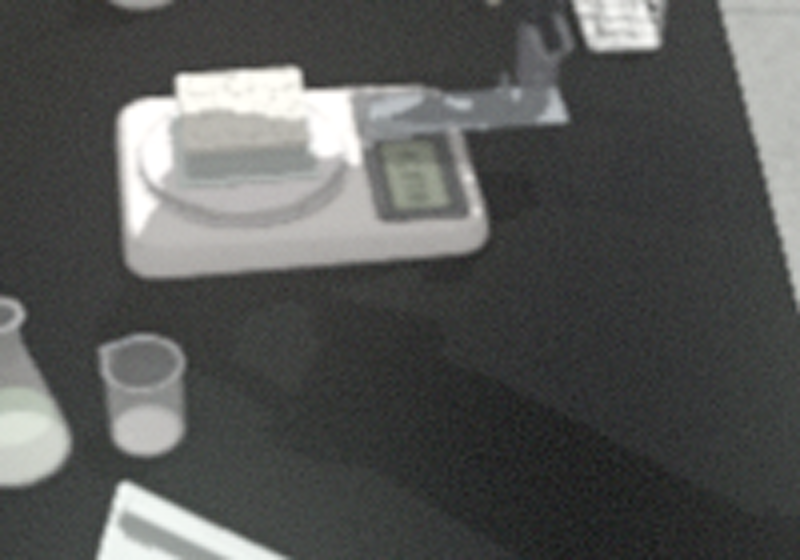

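View pics/w15.png

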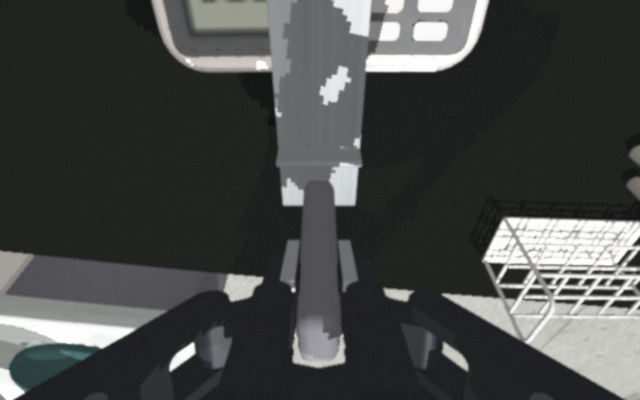

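Call:
{"fn": "arm_command", "kwargs": {"targets": "-6 0 -15 0 0 0 0;-15 0 -37 0 0 0 0;-20 -5 -50 0 0 0 0;-10 -35 -55 0.5 0 1 0;2 -70 -60 1 0 2.5 0;14 -110 -60 1.5 0 4 0;24 -150 -60 2 0 5.5 0;32 -185 -60 2.6 0 6.5 0;36 -208 -60 3 0 7.5 0;37 -216 -60 3.1 0 7.6 0"}}

```text
time: 20.63
tool_pos: [0.4452, -0.0159, 0.1483]
tcp_rot: [3.083, 0.009, -0.602]
wrist_force: [0.3, -0.2, -1.5]
width: 0.154
```

```bash
python3 - <<'E'
from g import *
show()
go([.45,.01,.005],0,0);go([.45,.01,-.0005],0,0)
E
```

```text
t 20.63 lifter o [452.8 -16.2  99.9] yaw,pitch,roll 0.26 0.05 0.11 slope [-117.7 -267.5   39. ] car [-133.1  217.4   31.9] F [ 0.3 -0.2 -1.5] w 0.154 q [-0.07  0.17  1.93 -0.03  1.43  1.5 ]
rel [33.28, -26.31, 88.91] [-0.0, -0.05, 0.28] q [-0.02  0.28  1.99 -0.01  1.25  1.55] 0.0 OK
rel [35.35, -26.3, 94.01] [-0.0, -0.05, 0.28] q [-0.02  0.29  2.   -0.01  1.24  1.55] 0.0 OK
```

Call:
{"fn": "arm_command", "kwargs": {"targets": "6 -10 14 0 0 0.1 0;14 -20 34 0 0 0.2 0;22 -26 55 0 0 0.3 0;28 -26 73 0 0 0.3 0;31.5 -26 84 0 0 0.3 0;33 -26 88.5 0 0 0.3 0;34.5 -26 91.5 0 0 0.3 0;35.3 -26 93.8 0 0 0.3 0;35.3 -26 93.8 0 0 0.3 0;35.3 -26 93.8 0 0 0.3 0"}}

```text
time: 21.47
tool_pos: [0.4425, 0.0065, 0.0491]
tcp_rot: [3.082, -0.004, -0.599]
wrist_force: [-0.3, -0.3, -1.0]
width: 0.152
```

```bash
python3 - <<'E'
from g import *
show()
E
```

```text
t 21.47 lifter o [450.2   5.9   0.7] yaw,pitch,roll -0.2 0.12 -0.09 slope [-171.7 -245.8  -44.4] car [-132.5  239.6  -67.3] F [-0.3 -0.3 -1. ] w 0.152 q [-0.03  0.29  2.   -0.01  1.24  1.55]
```

Call:
{"fn": "arm_command", "kwargs": {"targets": "0.2 0 0.5 0 0 0 0;0.4 0 1 0 0 0 0;0.5 0 1.3 0 0 0 0;0.5 0 1.3 0 0 0 0"}}

```text
time: 21.8
tool_pos: [0.4424, 0.0065, 0.0485]
tcp_rot: [3.081, -0.003, -0.6]
wrist_force: [-0.2, 0.2, 5.8]
width: 0.147
```

```bash
python3 - <<'E'
from g import *
show()
E
```

```text
t 21.8 lifter o [450.1   5.9   0. ] yaw,pitch,roll -0.18 0.1 -0.1 slope [-172.1 -245.8  -44.9] car [-132.6  239.6  -68. ] F [-0.2  0.2  5.8] w 0.147 q [-0.03  0.29  2.   -0.01  1.24  1.55]
```

Call:
{"fn": "arm_command", "kwargs": {"targets": "0 0 0 0 0 0 0.3;0 0 0 0 0 0 0.6;0 0 0 0 0 0 0.6;0 0 0 0 0 0 0.6;0 0 -8 0 0 0 0.6;0 0 -30 0 0 0 0.6;0 0 -65 0 0 0 0.6;0 0 -105 0 0 0 0.6;0 0 -135 0 0 0 0.6;0 0 -145 0 0 0 0.6"}}

```text
time: 22.63
tool_pos: [0.5005, 0.0069, 0.1866]
tcp_rot: [3.084, -0.003, -0.588]
wrist_force: [0.1, 0.0, 1.0]
width: 0.604
```

Call:
{"fn": "arm_command", "kwargs": {"targets": "-40 0 -20 0 0 0 0.6;-50 0 -25 0 0 0 0.6;-50 0 -25 0 0 0 0.6;-50 0 -25 0 0 0 0.6"}}

```text
time: 22.97
tool_pos: [0.4592, 0.0071, 0.2233]
tcp_rot: [3.081, -0.003, -0.6]
wrist_force: [-0.6, -0.2, -0.4]
width: 0.598
```

```bash
python3 snap.py w16; python3 - <<'E'
from g import *
show()
for n in ("side","scene"):
    im,d=bot.read_camera(n);np.savez(f"pics/{n}9.npz",im=im,d=d);cv2.imwrite(f"pics/{n}9.png",im)
from pc import ext
ext("side9","side",(.6209,-.2106),68,90);ext("scene9","scene",(.6147,-.2125),68,90)
z=np.load("pics/side9.npz");C=cloud(bot.camera_params("side"),z['d']);Q=C.reshape(-1,3);g=z['im'].min(2).ravel()
m=(Q[:,0]>.42)&(Q[:,0]<.58)&(abs(Q[:,1]-.006)<.03)&(Q[:,2]<.008)&(g>100);print(m.sum(),cv2.minAreaRect((Q[m][:,:2]*1000).astype(np.float32)),Q[m][:,2].min(),Q[m][:,2].max())
E
```

```text
22.9667 [0.45924808 0.00713246 0.22328355] [ 3.08141199 -0.00324602 -0.59978042] [-0.029  0.127  1.829 -0.013  1.57   1.546]
t 23.02 lifter o [466.6   6.5 174.1] yaw,pitch,roll -0.17 0.02 -0.09 slope [ -70.9 -243.3   97.6] car [-116.1  237.9  106.1] F [ 0.1  0.9 -0.7] w 0.6 q [-0.03  0.13  1.83 -0.01  1.57  1.55]
side9 290 x [-40.9 -39.8 -38.7  -1.   37.   38.5  39.2] y [-42.5 -40.5 -38.6  28.   41.   41.9  45.3] z 75.6
   rect ((-1.375701904296875, 1.1219367980957031), (86.99699401855469, 79.59617614746094), 88.70711517333984)
scene9 173 x [-42.5 -41.3 -39.1  -4.4  36.5  39.4  39.5] y [-41.1 -39.4 -38.6  28.4  40.6  41.3  42.5] z 74.4
   rect ((-1.4880523681640625, 0.6778182983398438), (83.63233947753906, 81.91938781738281), 89.94732666015625)
660 ((500.0771789550781, 3.2742080688476562), (129.5035858154297, 51.52316665649414), 0.49210265278816223) -0.0031844957327340495 0.007722967450027207
```

View pics/side9.png

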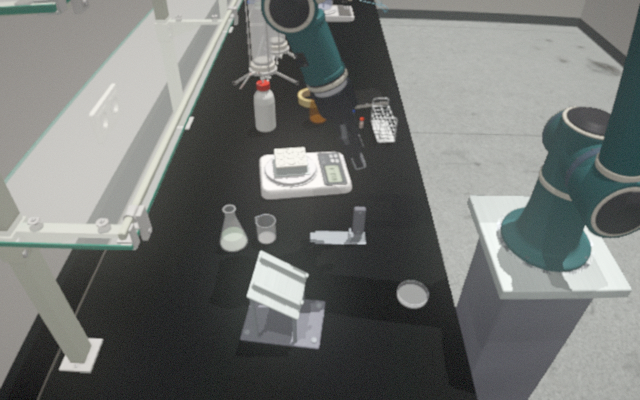

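View pics/w16.png

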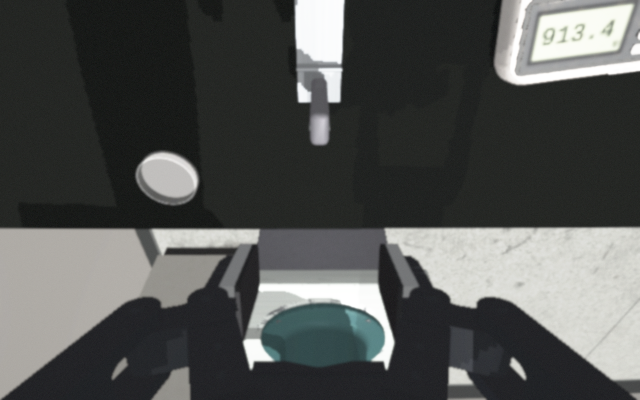

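```bash
python3 - <<'E'
from g import *
s=bot.read_state();P=np.array([.552,-.071,.304]);Rt=toolR(-.7);print(rel(s,P,Rt),ik(P,Rt,s['q']))
E
```

```text
(array([  55.43,   78.2 , -111.13]), array([ 0.27, 22.22,  0.57])) (array([-1.72529669e-01,  1.95383862e-03,  1.76562783e+00, -1.13856873e-13,
        1.37401098e+00,  1.41048396e+00]), np.float64(5.845324224651449e-13))
```

Call:
{"fn": "arm_command", "kwargs": {"targets": "10 15 -25 0 4 0 0.6;25 35 -55 0 10 0 0.6;40 55 -85 0 16 0 0.6;52 72 -105 0 21 0.5 0.6;55.4 78.2 -111 0.3 22.2 0.6 0.6;55.4 78.2 -111 0.3 22.2 0.6 0.6;55.4 78.2 -111 0.3 22.2 0.6 0.6;55.4 78.2 -111 0.3 22.2 0.6 0.6"}}

```text
time: 23.78
tool_pos: [0.5508, -0.0701, 0.3026]
tcp_rot: [-3.14, 0.02, 0.007]
wrist_force: [0.2, 0.2, -0.0]
width: 0.6
```

```bash
python3 snap.py w17; python3 - <<'E'
from g import *
z=np.load("pics/w17.npz");p=bot.camera_params("wrist");C=cloud(p,z['d'],z);Q=C.reshape(-1,3)
m=(Q[:,0]>.55)&(Q[:,0]<.69)&(Q[:,1]<-.15)&(Q[:,1]>-.28)&(Q[:,2]>.070)&(Q[:,2]<.080)
mm=cv2.morphologyEx(m.reshape(400,640).astype(np.uint8),cv2.MORPH_OPEN,np.ones((3,3)))>0
P=C[mm];r=cv2.minAreaRect((P[:,:2]*1000).astype(np.float32));print(m.sum(),r,np.median(P[:,2]))
print('rel carrier',Rc.inv().apply([r[0][0]-car[0]*1000,r[0][1]-car[1]*1000,0]).round(1))
# body rect again
m=(Q[:,0]>.44)&(Q[:,0]<.74)&(Q[:,1]<-.1)&(Q[:,1]>-.33)&(Q[:,2]>.026)&(Q[:,2]<.037)
print('body',cv2.minAreaRect((Q[m][:,:2]*1000).astype(np.float32)))
E
```

```text
23.7833 [ 0.55075362 -0.07011458  0.30262501] [-3.13959265  0.01962894  0.00733865] [-1.720e-01  3.000e-03  1.767e+00  1.000e-03  1.376e+00  1.411e+00]
6588 ((615.5626220703125, -211.88839721679688), (80.1279296875, 81.27410888671875), 8.627673149108887) 0.0742098578903638
rel carrier [-0.3  0.3  0. ]
body ((582.0090942382812, -216.95986938476562), (229.74192810058594, 159.50401306152344), 8.482386589050293)
```

View pics/w17.png

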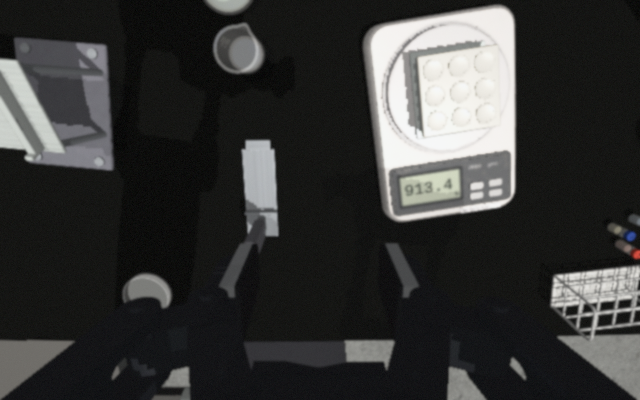

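The plate sits on the carrier at about (458,88). It is within 0.3 mm of centre and about 0.3° of square. The lifter lies flat near (260,190), and the beaker, flask and petri dish have not moved. I'm handing the job in.

```bash
python3 -c "
from workcell import bot
print(bot.finish_job())"
```

```text
the job is handed in; nothing more can be done
None
```

The plate is on the balance carrier, the lifter is back on the worktop lying flat on its blade, and I handed the job in at about 24 s of the 64 s allowed.

**What I did:**
- I gripped the lifter and slid its blade up the slope under the plate. I lifted the plate off against the heel, brought it level and carried it to the balance.
- I lowered the plate onto the two rails and drew the blade straight out. I then set the lifter down at about x 0.45, y 0.006.

**Last checks:**
- **Plate position:** the wrist camera puts the plate 0.3 mm off the carrier centre in x and y, turned about 0.3° relative to the carrier rails and 0.15° to the balance body. Its top measured 74 mm up by the wrist and scene cameras and 76 mm by the side camera; it should be 76 mm. The wrist camera reads about 1.5 mm low everywhere.
- **Plate position, other cameras:** the side and scene views agree to about 1 mm, after allowing for the roughly 5 mm by which those two disagree with each other in x.
- **Bystanders:** the beaker, petri dish and flask look unmoved in the pictures; I did not re-measure them.
- **Forces:** the wrist force stayed under about 7 N at every reading, and nothing but the lifter blade touched the plate.

**What went wrong:** my first grip could not reach the slope because joint 6 came up against its limit (it read 2.552 rad; the stated range ends at 2.55). I set the lifter down, regripped it with the tool leaning 22°, and had ample joint range after that.

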